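# Turn the control board over in its rework frame and lock it

## Task

The control board of the blue welder sits in a rework frame with its solder side up. Pushing only on the two long aluminium rails that carry it, never on the board itself, turn it over about its long axis until the component side faces up and the board is level; then tighten the red lock knob clockwise (as seen from above) until the brake is firmly hand-tight, without forcing it. Leave the other things on the bench where they are.

Things in the scene. Friction and masses are not known exactly. Their poses are not given: they have to be found in the camera images.
- frame: Fixed rework frame: blue foot slab 150 (x) x 310 (y) x 10 mm, uprights 46 mm wide, 14 mm thick at y = -118 and +118 mm, top 135 mm; at the +y end a bracket, top 180 mm, carries the lock knob. Origin at table height below the middle of the rotation axis, which runs along the frame's y, 115 mm above the table. Its -x side looks to the robot (yaw within 0.35 rad).
- cradle (a joint): Angle (rad) of the turning cradle with the board. 0: level, solder side (silver dots) up. Positive: the near rail goes down, the far rail rises and comes over the top towards the robot; pi: level, component side (chips, coloured blocks) up. Range -0.45 to pi + 0.45, no stop at pi; starts within 0.3 of 0. Balanced, friction 0.1 N m (2 N at a rail): stays where left.
- cradle_center (a point): Centre of the cradle, on the rotation axis, 115 mm above the table; turns with it: y along the axis, x towards the rail that starts far from the robot, z out of the solder side. The cradle is two aluminium rails 190 mm long (y), 16 x 16 mm in section, centred at x = -62 and +62 mm (outer edges at 70 mm), joined by end bars at y = -88 and +88 mm.
- rail_near (a point): Centre of the cradle rail that starts nearer to the robot, mid-length (cradle x = -62 mm).
- rail_far (a point): Centre of the cradle rail that starts farther from the robot, mid-length (cradle x = +62 mm).
- board: Green circuit board 108 x 164 x 2 mm fixed in the mid-plane of the cradle (origin at its middle), between the rails; its parts stand at most 7 mm off the mid-plane, so the rails (8 mm) stand proud of them. Fragile: not to be pushed on.
- lock_knob (a joint): Angle (rad) of the red lock knob, growing clockwise seen from above = tightening. Range 0 to 3.6, starts between 0 and 0.3 with the cradle free. The brake begins to bite somewhere between 1.0 and 2.2 rad, different each time (hidden liner wear). Before that the knob turns with an even 0.18 N m; beyond, its torque climbs by about 0.8 N m per rad. It stays where it is left.
- lock_knob_grip (a point): Grip point of the lock knob, on its vertical axis, 210 mm above the table, 142 mm from the frame's origin along its +y. The knob is a red upright bar 60 mm long (this point's x), 14 mm thick (y), 34 mm high, from 19 mm below to 15 mm above this point, over a black hub 38 mm across, 8 mm high.
- brake_disc: Steel brake disc, radius 26 mm, on the cradle's axis under the bracket at the frame's +y end (y = 135 to 149 mm); turns with the cradle; origin at the cradle's centre. The knob drives a copper brake shoe down on it. Firm hand-tight is a knob torque of 0.35 to 0.65 N m, 0.2 to 0.6 rad past the bite (the shoe keeps some 25 N after letting go); over 0.8 N m (100 N) it is forced.
- screwdriver: Bystander: screwdriver with red handle, 180 mm long, lying; loose, to be left alone. Origin at about its middle, at table height; lies along its x.
- hammer: Bystander: hammer, 240 mm long, lying; loose, to be left alone. Origin at about its middle, at table height; lies along its x.
- jar: Bystander: white jar with green lid, 72 mm across, 85 mm high; loose, to be left alone. Origin at its underside's centre.
- flask: Bystander: white bottle, 52 mm across, 110 mm high; loose, to be left alone. Origin at its underside's centre.
- tub: Bystander: clear open tub, 120 x 90 x 50 mm; loose, to be left alone. Origin at its underside's centre.
- glue: Bystander: red upright cylinder, 32 mm across, 90 mm high; loose, to be left alone. Origin at its underside's centre.
- pliers: Bystander: blue-handled pliers, 160 mm long, lying flat; loose, to be left alone. Origin at about its middle, at table height; lies along its x.

How it is judged:
On the way, in this order (a step that is already met when the one before it is completed fails the run):
1. the board is turned over, component side up and level within 0.12 rad, while the brake is still loose (value of joint cradle between 3.02 and 3.26 rad and contact force between brake_disc and anything else below 5 N), for 0.2 s.
2. the brake is tightened: the shoe presses on the disc with more than 15 N (contact force between brake_disc and anything else above 15 N), for 0.2 s.
At the end, for the whole second after the job is handed in: The board is component side up and level within 0.12 rad (7 degrees), at rest, and the tightened knob still presses the brake shoe on the disc with more than 15 N (value of joint cradle between 3.02 and 3.26 rad and contact force between brake_disc and anything else above 15 N and velocity of joint cradle between -0.05 and 0.05 rad/s and velocity of joint lock_knob between -0.05 and 0.05 rad/s); the robot touches nothing.
It fails at once if the brake is forced: more than 100 N at the shoe (contact force between brake_disc and anything else above 100 N).
It fails at once if the board itself is pushed on with more than 5 N (contact force between any of the fingers, the arm and board above 5 N).
It fails at once if a bystander is moved by more than 30 mm (distance of any of screwdriver, hammer, jar, flask, tub, glue, pliers from where it was at the start of the episode above 0.03 m).
It also fails if it takes over 72 s, if anything falls off the work surface, if the arm or the gripper's body presses on something with over 40 N, if the wrist force passes 120 N, or if a joint passes its speed limit or range.

## Robot

A 7-joint arm with a two-finger parallel gripper is mounted at the origin on the work surface. World frame = base frame: x ahead of the robot, y to its left, z up, the work surface at z = 0. Lengths are in m, angles in rad, forces in N, time in s.
With the tool pointing down it reaches from about 0.425 to 0.875 m from the base axis. Payload 9.9 kg.
Tool frame: the origin (TCP) lies at the very end of the fingers, on their centre line; the grasp point (between the pads) lies 19 mm behind it (ctrl.hold_point_z is the distance from the TCP to the grasp point, in m); z points along the fingers, y is the line along which they close (so a half turn about z gives the same grasp; the last joint's range is limited). The gripper opens to 85 mm and grips with 20 to 120 N. Pads are 22 mm wide; open, the fingers measure 114 mm over their backs; the gripper's body (76 mm by 85 mm) begins 54 mm behind the grasp point. The pads swing forward as they close: fully open they stand 13 mm farther back than shut.
Start: joints at [1.156, 0.576, 0.025, 1.437, -0.015, 1.129, -0.057], TCP at [0.219, -0.638, 0.199] pointing down, gripper open.
Joint ranges: [-2.76, 2.76], [-0.34, 2.15], [-1.52, 1.57], [0.19, 2.46], [-1.09, 4.23], [0.17, 1.99], [-2.82, 2.82]. Speed limits (rad/s): [2.22, 2.22, 3.01, 3.01, 3.14, 3.14, 3.14].

## Interface

Orientations are given as [roll, pitch, yaw] about the fixed x, y, z axes, in that order (R = Rz(yaw) Ry(pitch) Rx(roll)).
In Python, from rig import ctrl, optics gives the robot as it stands.
- The arm moves only by the tool apply_moves, never from a script. Its argument "motion" is a list of rows, each an object with "linear": the shift along the tool's x, y, z scaled (see below), a list of three; "angular": the turn, a rotation vector about the tool's x, y, z scaled (see below), a list of three; "fingers": the closure, from 0 (fully open) to 1 (shut). A call has 1 to 20 rows; each row is the pose to reach, as a shift and turn from the pose commanded when the call began, along the tool's axes at that moment; what a row does not reach only later rows make up. The controller multiplies each number of a shift by 0.5 m and each number of a turn by 90 degrees. A row lasts 1/12 s, in which the tool goes at most 41.7 mm and 7.16 degrees, less where a joint would pass 70% of its speed; a pose out of reach is approached as far as the arm can. A call with a number of a shift or a turn outside -1 to 1 is refused whole. A call with a gripper value outside its range is refused whole. The fingers move at their own pace and stop on an object; "newtons" is the grip in N (left out, the last holds). Time passes only in rows, so rows that repeat a pose let the fingers close. It gives the time, the measured TCP pose, the force, the opening and the grip force at its end, in the units of the state.
- ctrl.sense(): the state, without advancing time (a new reading comes with each control period).
- optics.grab_frame(name): name is "scene" or "side" or "wrist"; returns the picture (384x512x3 uint8, blue, green, red); there is no depth.
- optics.get_calibration(name): a dict with "K" (3x3 intrinsics, pixels), "camera_from_world" (4x4, takes a point from world to camera coordinates). Camera axes: x right, y down, z forward; pixel columns grow to the right and rows downward; lengths in m; the calibration is good to about 2 mm. A picture is of the moment at which its call begins: read the wrist's pose just before it. get_calibration takes no time and is no camera call; for the wrist camera it gives the pose at the moment of the call.
- ctrl.sign_off(): hands the job in; it is judged then, once.
Trained networks look in the newest picture that a camera, given by its name, has taken for a name from the list of things; names that differ only in an ending like _2 or _b are one class to them, and where a whole thing is asked for, a point or a joint stands for the part that bears it (a point fixed in the world has none). Each returns a list of dicts, best first, with "confidence" (0 to 1); they miss things now and then, are a little off and sometimes report something else, mostly with a low value. They report only what shows in the picture. A call takes as long as a camera call.
- optics.search_frame(camera, target): "at" ([x, y, z] in m, in world coordinates, good to about 4 mm: the middle of the surface that is visible of it).
- optics.silhouettes(camera, target): "pixels" (384x512 bool, what is visible of it).
The state is a dict: "clock": time; "joint_pos": joint angles; "dq": joint speeds; "joint_torque": joint torques, N m; "tcp_pos": TCP position; "eef_rot": TCP orientation; "force": force on the tool from outside, world axes, zero at the start; "wrist_torque": the same for the moment, N m; "width": finger opening in m; "grip_force": force on a finger pad.
Only numpy, scipy, OpenCV 4.12 (cv2) and the standard library are available. Lean on these libraries where they do the work, as an engineer would, in place of code of your own. Each camera call takes 0.05 s, during which the arm holds its last target. There are 200 camera calls.

## Working session

There is one attempt and no reset: what is moved stays moved. The work goes in short steps, Python scripts to look and compute and a tool call to move; the robot and the scene stay as the last step left them, time stands still between calls to the robot, and variables do not carry over. Pictures are saved under pics/ and viewed, at most 10 in all, crops included, and the job is handed in when it is done.

Besides the shell and the picture viewer there is one more tool, called by a JSON object that holds its "method" and its "body". apply_moves: Moves the arm, as the interface text tells. Its arguments: {"type":"object","properties":{"motion":{"type":"array"},"newtons":{"type":"number"}},"required":["motion"]}

```bash
mkdir -p pics; ls; python3 - <<'E'
from rig import ctrl, optics
import cv2, numpy as np
s=ctrl.sense(); print(s['clock'],s['tcp_pos'],s['eef_rot'],ctrl.hold_point_z)
a=optics.grab_frame("scene");b=optics.grab_frame("side")
cv2.imwrite("pics/a.png",a);cv2.imwrite("pics/b.png",b)
for c in("scene","side"):
  k=optics.get_calibration(c);print(c,np.round(np.linalg.inv(k["camera_from_world"]),3).tolist(),k["K"][0][0])
  for t in("frame","lock_knob_grip","rail_near","rail_far","cradle_center","board","brake_disc","screwdriver","hammer","jar","flask","tub","glue","pliers"):
    r=optics.search_frame(c,t); print(t,[(np.round(q["at"],3).tolist(),round(q["confidence"],2)) for q in r[:2]])
E
```

```text
pics
0.0 [ 0.2190731  -0.63793322  0.19863484] [-3.13994460e+00  6.63882520e-05  3.30767946e-01] 0.0187
scene [[0.016, 0.796, -0.604, 1.182], [1.0, -0.018, 0.004, 0.095], [-0.008, -0.604, -0.797, 0.979], [0.0, 0.0, 0.0, 1.0]] 394.40936885343297
frame [([0.628, 0.098, 0.116], 0.66)]
lock_knob_grip [([0.614, 0.214, 0.222], 0.81)]
rail_near [([0.61, 0.074, 0.116], 0.71)]
rail_far [([0.614, 0.077, 0.114], 0.57)]
cradle_center [([0.612, 0.075, 0.117], 0.77)]
board [([0.607, 0.075, 0.121], 0.56), ([0.63, 0.098, 0.115], 0.44)]
brake_disc [([0.78, 0.234, 0.071], 0.73), ([0.63, 0.216, 0.128], 0.6)]
screwdriver [([0.781, 0.233, 0.074], 0.26)]
hammer [([0.737, -0.154, 0.023], 0.64)]
jar [([0.788, 0.028, 0.082], 0.63)]
flask [([0.782, 0.236, 0.072], 0.62), ([0.611, 0.074, 0.118], 0.47)]
tub []
glue [([0.776, 0.135, 0.078], 0.61), ([0.613, 0.212, 0.217], 0.58)]
pliers [([0.608, 0.075, 0.116], 0.64), ([0.437, -0.154, 0.011], 0.61)]
side [[0.995, -0.066, 0.079, 0.457], [-0.103, -0.672, 0.733, -0.699], [0.005, -0.737, -0.676, 0.869], [0.0, 0.0, 0.0, 1.0]] 385.19795310910774
frame [([0.604, 0.041, 0.111], 0.88)]
lock_knob_grip [([0.606, 0.214, 0.213], 0.86)]
rail_near [([0.608, 0.065, 0.118], 0.77)]
rail_far [([0.608, 0.07, 0.119], 0.93)]
cradle_center [([0.61, 0.061, 0.12], 0.89)]
board [([0.604, 0.069, 0.119], 0.77)]
brake_disc [([0.678, 0.385, 0.028], 0.24)]
screwdriver [([0.462, 0.063, 0.025], 0.58), ([0.604, 0.068, 0.117], 0.47)]
hammer [([0.708, -0.171, 0.025], 0.69)]
jar [([0.765, 0.005, 0.061], 0.97)]
flask [([0.763, 0.229, 0.057], 0.6)]
tub [([0.46, 0.062, 0.022], 0.64), ([0.681, 0.388, 0.027], 0.6)]
glue [([0.76, 0.13, 0.058], 0.62)]
pliers [([0.437, -0.158, 0.014], 0.68), ([0.599, 0.04, 0.111], 0.15)]
```

View pics/a.png

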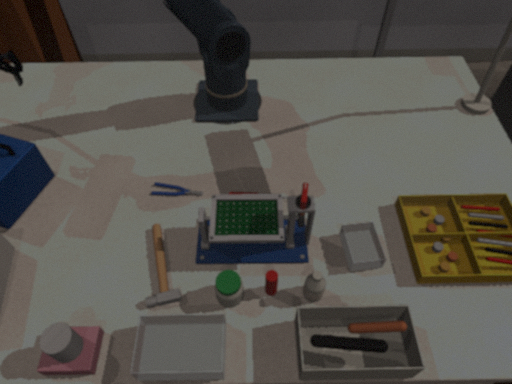

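View pics/b.png

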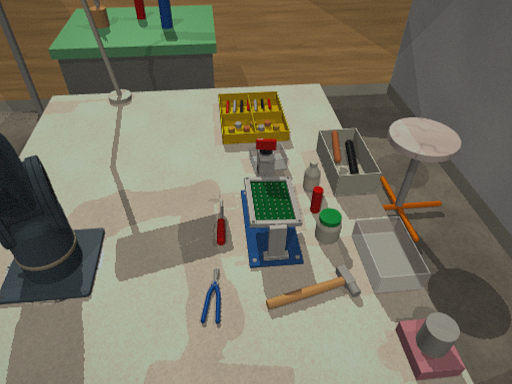

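The scene view shows the frame at about (250,225) px, with the knob at (305,195), the jar (228,285), glue (271,282) and flask (314,287) behind it. In the side view the board is at (272,202) and the screwdriver at (221,225), in front of the frame. Next I fit the board pose from its green outline in both views.

```bash
cat > h.py <<'E'
from rig import ctrl, optics
import cv2, numpy as np
from scipy.optimize import least_squares
def proj(c,P,cal={}):
    k=cal.setdefault(c,optics.get_calibration(c)); T=np.array(k["camera_from_world"]); q=(np.array(k["K"])@(T[:3,:3]@np.array(P).T+T[:3,3:])).T
    return q[:,:2]/q[:,2:]
def pts(p,L):  # cradle local -> world; p=x,y,yaw,theta
    x,y,w,t=p; L=np.array(L,float); c,s=np.cos(t),np.sin(t)
    X=L[:,0]*c-L[:,2]*s; Z=L[:,0]*s+L[:,2]*c; Y=L[:,1]
    return np.c_[x+X*np.cos(w)-Y*np.sin(w), y+X*np.sin(w)+Y*np.cos(w), .115+Z]
def red(c,img): # knob blob
    h=cv2.cvtColor(img,cv2.COLOR_BGR2HSV); return ((h[...,0]<8)|(h[...,0]>172))&(h[...,1]>140)&(h[...,2]>60)
E
python3 - <<'E'
from h import *
obs={}
for c,f,ctr in(("scene","a",(248,217)),("side","b",(272,202))):
    im=cv2.imread(f"pics/{f}.png"); h=cv2.cvtColor(im,cv2.COLOR_BGR2HSV)
    m=((h[...,0]>45)&(h[...,0]<85)&(h[...,1]>90)).astype(np.uint8)
    m=cv2.morphologyEx(m,cv2.MORPH_CLOSE,np.ones((7,7)))
    n,l,st,ce=cv2.connectedComponentsWithStats(m); i=l[ctr[1],ctr[0]]; print(c,st[i],ce[i])
    hull=cv2.convexHull(cv2.findContours((l==i).astype(np.uint8),0,2)[0][0])
    for e in np.arange(.01,.15,.005):
        q=cv2.approxPolyDP(hull,e*cv2.arcLength(hull,True),True)
        if len(q)==4: break
    obs[c]=q[:,0].astype(float); print(obs[c].tolist())
    r=red(c,im).astype(np.uint8); n,l,st,ce=cv2.connectedComponentsWithStats(r)
    print([(st[i].tolist(),ce[i].round(1).tolist()) for i in range(1,n) if st[i,4]>25])
B=[[sx*.054,sy*.082,0.001] for sx,sy in((-1,-1),(-1,1),(1,1),(1,-1))]
def res(p):
    o=[]
    for c in obs:
        P=proj(c,pts(p,B)); d=P[:,None]-obs[c][None]; i=(d**2).sum(2).argmin(1); o+=list(d[range(4),i].ravel())
    return np.array(o)
for t in(-.2,0,.2):
    r=least_squares(res,[.61,.072,0,t],loss="soft_l1"); print(r.x.round(4),r.cost.round(2),res(r.x).round(1))
p=r.x
g=np.array([[p[0]-.142*np.sin(p[2]),p[1]+.142*np.cos(p[2]),.21]]);print("knob",g,[proj(c,g) for c in obs])
out=[]
for c,f,o in(("scene","a",(190,160)),("side","b",(210,120))):
    im=cv2.imread(f"pics/{f}.png")[o[1]:o[1]+150,o[0]:o[0]+130]; im=cv2.resize(im,None,fx=3,fy=3,interpolation=2)
    R=[[sx*.07,sy*.095,.008] for sx,sy in((-1,-1),(-1,1),(1,1),(1,-1))]
    for q in np.r_[proj(c,pts(p,R)),proj(c,pts(p,B)),proj(c,g)]: cv2.circle(im,tuple(int(v) for v in (q-o)*3),3,(255,0,255),-1)
    out.append(im)
cv2.imwrite("pics/c.png",np.hstack(out))
E
```

```text
scene [ 216  201   62   33 1984] [246.41078629 217.17389113]
[[275.0, 201.0], [276.0, 233.0], [216.0, 233.0], [218.0, 201.0]]
[([301, 186, 7, 17, 81], [303.9, 195.2]), ([462, 205, 37, 6, 96], [480.0, 207.5]), ([487, 257, 25, 7, 74], [499.5, 260.0]), ([266, 270, 11, 13, 111], [271.3, 276.1])]
side [ 250  182   45   38 1394] [271.23529412 200.57604017]
[[285.0, 182.0], [294.0, 218.0], [256.0, 219.0], [250.0, 182.0]]
[([134, 0, 11, 19, 154], [139.4, 8.8]), ([256, 138, 21, 12, 211], [265.8, 144.0]), ([310, 186, 13, 27, 248], [316.1, 199.0]), ([217, 218, 8, 27, 195], [220.6, 231.8])]
[ 0.6068  0.0772 -0.0248  0.0535] 12.8 [-0.8 -0.1  2.6  0.1  2.8  1.2 -1.8  1.  -2.   3.3 -1.  -0.1 -0.1 -3.2
  0.1  0.6]
[ 0.6068  0.0772 -0.0248  0.0535] 12.8 [-0.8 -0.1  2.6  0.1  2.8  1.2 -1.8  1.  -2.   3.3 -1.  -0.1 -0.1 -3.2
  0.1  0.6]
[ 0.6068  0.0772 -0.0248  0.0535] 12.8 [-0.8 -0.1  2.6  0.1  2.8  1.2 -1.8  1.  -2.   3.3 -1.  -0.1 -0.1 -3.2
  0.1  0.6]
knob [[0.61031395 0.21911295 0.21      ]] [array([[304.43895067, 195.67771162]]), array([[265.89865297, 142.79659765]])]
```

View pics/c.png

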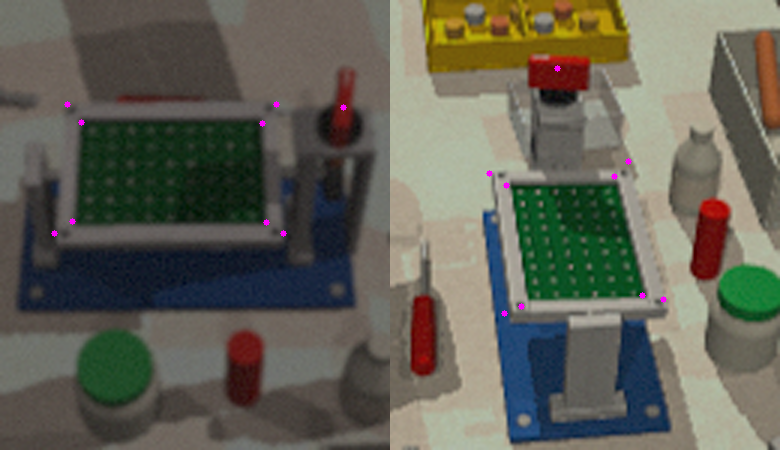

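The overlay shows the fit is about 3 px off at the cradle corners. I'll refine it with the slab corners and the outer rail corners read from this crop.

```bash
python3 - <<'E'
from h import *
O={"scene":(190,160),"side":(210,120)}
# crop px /3 + o
slab=[("scene",(19,308),(.075,-.155)),("scene",(355,308),(.075,.155)),("side",(510,440),(-.075,-.155)),("side",(668,430),(.075,-.155)),("side",(485,212),(-.075,.155))]
cr=[("scene",(76,102),(-.07,-.095,.008)),("scene",(277,105),(-.07,.095,.008)),("scene",(56,230),(.07,-.095,.008)),("scene",(284,237),(.07,.095,.008)),
("side",(490,173),(-.07,.095,.008)),("side",(637,170),(.07,.095,.008)),("side",(664,310),(.07,-.095,.008)),("side",(516,317),(-.07,-.095,.008))]
kn=[("scene",(303.9,194.5)),("side",(265.8,143.5))]
def px(c,a): return np.array(a)/3+np.array(O[c])-np.array([130 if c=="side" else 0,0])
def res(p):
    o=[]
    for c,a,l in slab:
        P=pts([p[0],p[1],p[2],0],[(l[0],l[1],-.105)]); o.append(proj(c,P)[0]-px(c,a))
    for c,a,l in cr: o.append(proj(c,pts(p,[l]))[0]-px(c,a))
    for c,a in kn: o.append(proj(c,pts([p[0],p[1],p[2],0],[(0,.142,.096)]))[0]-a)
    return np.array(o).ravel()
r=least_squares(res,[.607,.077,0,0],loss="soft_l1");print(r.x.round(4),r.cost,res(r.x).reshape(-1,2).round(1).tolist())
print(pts([*r.x[:3],0],[(0,.142,.095),(-.062,0,0),(.062,0,0)]).round(4))
# knob bar: silhouettes compare vs yaw
p=r.x; g=pts([*p[:3],0],[(0,.142,.095)])[0]
for c,f in(("scene","a"),("side","b")):
    m=red(c,cv2.imread(f"pics/{f}.png")); ctr=proj(c,[g])[0]; yy,xx=np.mgrid[:384,:512]; m&=(abs(xx-ctr[0])<18)&(abs(yy-ctr[1])<18)
    res_=[]
    for a in np.arange(-90,90,10):
        A=np.deg2rad(a); V=[g+[u*np.cos(A)-v*np.sin(A),u*np.sin(A)+v*np.cos(A),w] for u in(-.03,.03) for v in(-.007,.007) for w in(-.019,.015)]
        h=cv2.convexHull(np.round(proj(c,V)).astype(np.int32)); M=np.zeros((384,512),np.uint8); cv2.fillConvexPoly(M,h,1); M=M>0
        M8=M
        res_.append((int(a),round((m&M8).sum()/(m|M8).sum(),2)))
    print(c,m.sum(),res_)
E
```

```text
[ 0.6085  0.0783 -0.021   0.0233] 24.856804811523066 [[-5.4, -0.6], [-3.5, -0.5], [-1.1, 1.5], [0.8, 1.2], [-0.8, 0.4], [-2.5, 0.9], [0.4, -0.1], [0.2, 2.3], [0.3, -0.1], [0.3, -0.6], [-2.3, -2.7], [0.4, -3.4], [-2.9, -1.9], [1.1, 1.3], [0.4, -1.2]]
[[0.6115 0.2203 0.21  ]
 [0.5465 0.0796 0.115 ]
 [0.6705 0.077  0.115 ]]
scene 82 [(-90, np.float64(0.18)), (-80, np.float64(0.19)), (-70, np.float64(0.19)), (-60, np.float64(0.2)), (-50, np.float64(0.22)), (-40, np.float64(0.25)), (-30, np.float64(0.29)), (-20, np.float64(0.34)), (-10, np.float64(0.39)), (0, np.float64(0.32)), (10, np.float64(0.29)), (20, np.float64(0.26)), (30, np.float64(0.25)), (40, np.float64(0.22)), (50, np.float64(0.21)), (60, np.float64(0.19)), (70, np.float64(0.19)), (80, np.float64(0.19))]
side 211 [(-90, np.float64(0.31)), (-80, np.float64(0.38)), (-70, np.float64(0.47)), (-60, np.float64(0.55)), (-50, np.float64(0.62)), (-40, np.float64(0.67)), (-30, np.float64(0.72)), (-20, np.float64(0.73)), (-10, np.float64(0.7)), (0, np.float64(0.73)), (10, np.float64(0.7)), (20, np.float64(0.69)), (30, np.float64(0.64)), (40, np.float64(0.57)), (50, np.float64(0.49)), (60, np.float64(0.42)), (70, np.float64(0.3)), (80, np.float64(0.26))]
```

{"method": "apply_moves", "body": {"motion": [{"linear": [0.959,-0.808,0],"angular": [0,0,0.2235],"fingers": 1},{"linear": [0.959,-0.808,0],"angular": [0,0,0.2235],"fingers": 1},{"linear": [0.959,-0.808,0],"angular": [0,0,0.2235],"fingers": 1},{"linear": [0.959,-0.808,0],"angular": [0,0,0.2235],"fingers": 1},{"linear": [0.959,-0.808,0],"angular": [0,0,0.2235],"fingers": 1},{"linear": [0.959,-0.808,0],"angular": [0,0,0.2235],"fingers": 1},{"linear": [0.959,-0.808,0],"angular": [0,0,0.2235],"fingers": 1},{"linear": [0.959,-0.808,0],"angular": [0,0,0.2235],"fingers": 1},{"linear": [0.959,-0.808,0],"angular": [0,0,0.2235],"fingers": 1},{"linear": [0.959,-0.808,0],"angular": [0,0,0.2235],"fingers": 1},{"linear": [0.959,-0.808,0],"angular": [0,0,0.2235],"fingers": 1},{"linear": [0.959,-0.808,0],"angular": [0,0,0.2235],"fingers": 1},{"linear": [0.959,-0.808,0],"angular": [0,0,0.2235],"fingers": 1},{"linear": [0.959,-0.808,0],"angular": [0,0,0.2235],"fingers": 1},{"linear": [0.959,-0.808,0],"angular": [0,0,0.2235],"fingers": 1},{"linear": [0.959,-0.808,0],"angular": [0,0,0.2235],"fingers": 1},{"linear": [0.959,-0.808,0],"angular": [0,0,0.2235],"fingers": 1},{"linear": [0.959,-0.808,0],"angular": [0,0,0.2235],"fingers": 1}], "newtons": 60}}

```text
clock: 3.0
tcp_pos: [0.5413, -0.1008, 0.1994]
eef_rot: [3.141, 0.0, -0.02]
force: [-0.6, -0.6, 0.2]
width: -0.0002
grip_force: 0.0
```

{"method": "apply_moves", "body": {"motion": [{"linear": [-0.009,-0.32,0],"angular": [0,0,0],"fingers": 1},{"linear": [-0.009,-0.32,0],"angular": [0,0,0],"fingers": 1},{"linear": [-0.009,-0.32,0],"angular": [0,0,0],"fingers": 1},{"linear": [-0.009,-0.32,0.05],"angular": [0,0,0],"fingers": 1},{"linear": [-0.009,-0.32,0.1],"angular": [0,0,0],"fingers": 1},{"linear": [-0.009,-0.32,0.12],"angular": [0,0,0],"fingers": 1},{"linear": [-0.009,-0.32,0.12],"angular": [0,0,0],"fingers": 1}]}}

```text
clock: 3.58
tcp_pos: [0.5385, 0.0571, 0.1376]
eef_rot: [3.14, 0.004, -0.022]
force: [-0.5, -1.6, -0.2]
width: -0.0001
grip_force: 0.0
```

```bash
python3 - <<'E'
from h import *
a=optics.grab_frame("side");b=optics.grab_frame("wrist")
cv2.imwrite("pics/d.png",np.hstack([cv2.resize(a[120:280,190:350],(400,400)),cv2.resize(b,(400,300))[:, :] if 0 else cv2.copyMakeBorder(cv2.resize(b,(400,300)),0,100,0,0,0)]))
k=optics.get_calibration("wrist");print(np.linalg.inv(k["camera_from_world"]).round(3))
E
```

```text
[[-0.024 -0.956 -0.294  0.615]
 [-1.     0.023  0.005  0.056]
 [ 0.002  0.294 -0.956  0.314]
 [ 0.     0.     0.     1.   ]]
```

View pics/d.png

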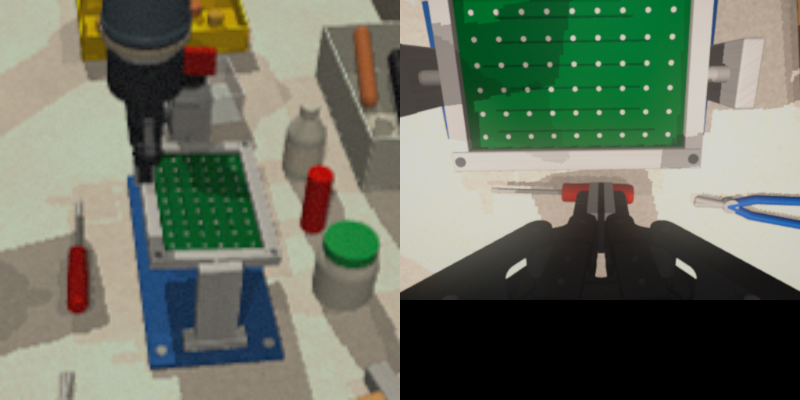

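The side view shows the tool over the near rail. In the wrist view the near rail's outer edge runs from (47,168) to (300,168) in panel px, with the fingertips at (200,185). I'll intersect those edges with z≈0.12.

```bash
python3 - <<'E'
from h import *
k=optics.get_calibration("wrist");T=np.linalg.inv(k["camera_from_world"]);K=np.array(k["K"])
for n,u,v,z in[("outL",47,169,.12),("outR",300,166,.12),("inL",62,153,.123),("inR",285,148,.123),("pivL",20,77,.115),("pivR",316,73,.115)]:
    d=T[:3,:3]@np.linalg.solve(K,[u*1.28,v*1.28,1]); print(n,(T[:3,3]+d*(z-T[2,3])/d[2]).round(4))
print(proj("wrist",[[.5385,.0571,.1376]])/1.28)
E
```

```text
outL [0.5397 0.1803 0.12  ]
outR [ 0.5373 -0.0219  0.12  ]
inL [0.5538 0.1642 0.123 ]
inR [ 0.5537 -0.0079  0.123 ]
pivL [0.6108 0.189  0.115 ]
pivR [ 0.6085 -0.0292  0.115 ]
[[201.06123922 175.69260887]]
```

{"method": "apply_moves", "body": {"motion": [{"linear": [-0.003,0,0.03],"angular": [0,0,0],"fingers": 1},{"linear": [-0.005,0,0.054],"angular": [0,0,0],"fingers": 1},{"linear": [-0.006,0,0.065],"angular": [0,0,0],"fingers": 1},{"linear": [-0.007,0,0.076],"angular": [0,0,0],"fingers": 1},{"linear": [-0.004,0,0.086],"angular": [0,0,0],"fingers": 1},{"linear": [0,0,0.096],"angular": [0,0,0],"fingers": 1},{"linear": [0.005,0,0.106],"angular": [0,0,0],"fingers": 1},{"linear": [0.01,0,0.116],"angular": [0,0,0],"fingers": 1},{"linear": [0.02,0,0.128],"angular": [0,0,0],"fingers": 1},{"linear": [0.031,0,0.14],"angular": [0,0,0],"fingers": 1},{"linear": [0.031,0,0.14],"angular": [0,0,0],"fingers": 1},{"linear": [0.031,0,0.14],"angular": [0,0,0],"fingers": 1}]}}

```text
clock: 4.68
tcp_pos: [0.5562, 0.0592, 0.0689]
eef_rot: [3.142, 0.0, -0.02]
force: [0.3, -0.0, -0.7]
width: 0.0002
grip_force: 0.0
```

```bash
python3 - <<'E'
from h import *
a=optics.grab_frame("side")
cv2.imwrite("pics/e.png",cv2.resize(a[100:290,190:360],(537,600)))
E
```

```text
(no output)
```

View pics/e.png

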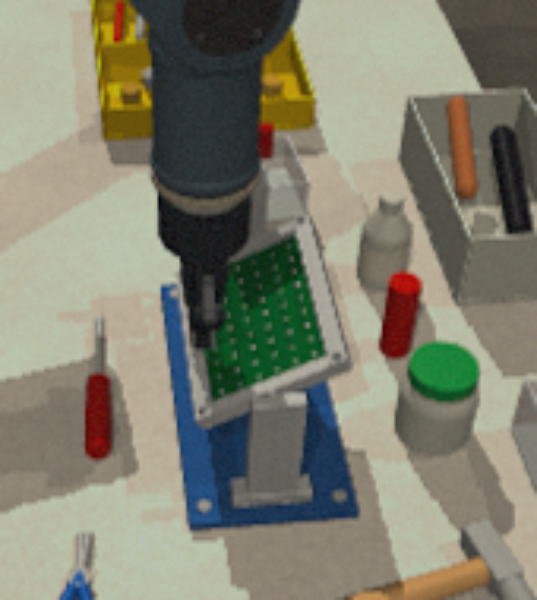

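The cradle has turned: near rail down, with its -y corner at (205,412) in the crop, and the far rail's -y corner at (343,360). I'll get the angle from these.

```bash
python3 - <<'E'
from h import *
for t in range(20,75,5):
    P=proj("side",pts([.6085,.078,-.018,np.deg2rad(t)],[(-.07,-.095,.008),(.07,-.095,.008),(.07,.095,.008)])); print(t,((P-[190,100])*3.158).round(0).tolist())
E
```

```text
20 [[189.0, 410.0], [348.0, 361.0], [310.0, 216.0]]
25 [[191.0, 414.0], [345.0, 357.0], [308.0, 212.0]]
30 [[193.0, 418.0], [341.0, 353.0], [304.0, 208.0]]
35 [[196.0, 423.0], [337.0, 349.0], [301.0, 204.0]]
40 [[200.0, 426.0], [333.0, 345.0], [297.0, 200.0]]
45 [[204.0, 430.0], [327.0, 342.0], [292.0, 197.0]]
50 [[208.0, 433.0], [322.0, 339.0], [287.0, 194.0]]
55 [[213.0, 436.0], [316.0, 337.0], [281.0, 192.0]]
60 [[219.0, 439.0], [309.0, 335.0], [276.0, 190.0]]
65 [[224.0, 441.0], [302.0, 333.0], [270.0, 188.0]]
70 [[231.0, 443.0], [295.0, 332.0], [263.0, 187.0]]
```

```bash
python3 - <<'E'
from h import *
print((proj("side",[[.5562,.0592,.0689]])-[190,100])*3.158)
B=[[sx*.054,sy*.082,0.001] for sx,sy in((-1,-1),(-1,1),(1,1),(1,-1))]
yy,xx=np.mgrid[:384,:512]
for c,ctr in(("side",(272,202)),("scene",(248,217))):
    im=optics.grab_frame(c); h=cv2.cvtColor(im,cv2.COLOR_BGR2HSV)
    m=((h[...,0]>45)&(h[...,0]<85)&(h[...,1]>90)).astype(np.uint8)&((abs(xx-ctr[0])<50)&(abs(yy-ctr[1])<42)); m=cv2.morphologyEx(m.astype(np.uint8),cv2.MORPH_CLOSE,np.ones((5,5)))>0
    o=[]
    for t in range(0,80,5):
        M=np.zeros((384,512),np.uint8); cv2.fillConvexPoly(M,cv2.convexHull(np.round(proj(c,pts([.6085,.078,-.018,np.deg2rad(t)],B))).astype(np.int32)),1)
        o.append((t,round(float((m&(M>0)).sum()/(m|(M>0)).sum()),2)))
    print(c,m.sum(),o)
E
```

```text
[[199.17013451 368.41929019]]
side 1251 [(0, 0.68), (5, 0.69), (10, 0.7), (15, 0.72), (20, 0.75), (25, 0.74), (30, 0.77), (35, 0.79), (40, 0.8), (45, 0.77), (50, 0.74), (55, 0.68), (60, 0.64), (65, 0.58), (70, 0.53), (75, 0.43)]
scene 965 [(0, 0.42), (5, 0.44), (10, 0.47), (15, 0.5), (20, 0.58), (25, 0.63), (30, 0.76), (35, 0.8), (40, 0.74), (45, 0.57), (50, 0.36), (55, 0.12), (60, 0.24), (65, 0.42), (70, 0.65), (75, 0.82)]
```

```bash
python3 - <<'E'
from h import *
a=optics.grab_frame("scene");b=optics.grab_frame("wrist")
cv2.imwrite("pics/f.png",np.hstack([cv2.resize(a[160:280,185:325],(467,400)),cv2.copyMakeBorder(cv2.resize(b,(330,248)),0,152,0,0,0)]))
for t in range(20,60,5):print(t,((proj("scene",pts([.6085,.078,-.018,np.deg2rad(t)],[(.07,-.095,.008),(.07,.095,.008),(-.07,-.095,.008),(.07,.095,-.008)]))-[185,160])*3.333).round().tolist())
E
```

```text
20 [[77.0, 240.0], [334.0, 240.0], [95.0, 135.0], [333.0, 257.0]]
25 [[77.0, 233.0], [334.0, 232.0], [95.0, 141.0], [334.0, 251.0]]
30 [[76.0, 226.0], [334.0, 225.0], [96.0, 147.0], [334.0, 244.0]]
35 [[76.0, 218.0], [335.0, 217.0], [96.0, 153.0], [334.0, 237.0]]
40 [[76.0, 209.0], [335.0, 209.0], [96.0, 160.0], [334.0, 230.0]]
45 [[76.0, 201.0], [335.0, 200.0], [97.0, 167.0], [334.0, 222.0]]
50 [[76.0, 193.0], [335.0, 192.0], [97.0, 174.0], [335.0, 214.0]]
55 [[76.0, 184.0], [334.0, 184.0], [97.0, 181.0], [335.0, 205.0]]
```

View pics/f.png

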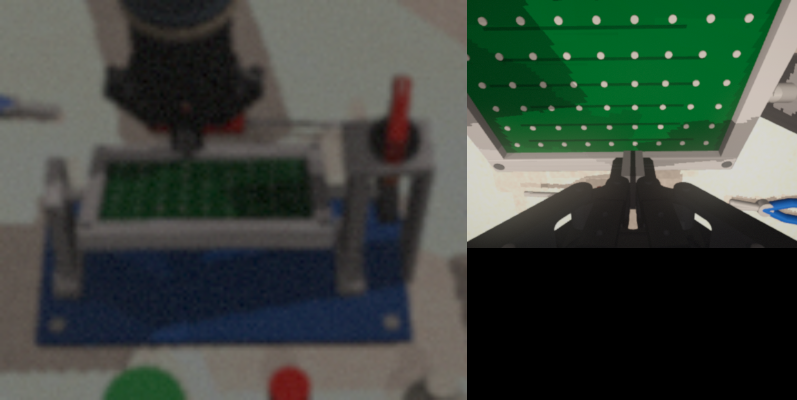

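```bash
python3 - <<'E'
from h import *
s=ctrl.sense();p=s['tcp_pos'];print(p,s['eef_rot'],s['width'],s['force'])
for dx in(0,.006,.011):
  for dz in(0,.01,.02,.03):
    P=[[p[0]+dx,p[1],p[2]+dz]];print(dx,dz,proj("wrist",P).round(1),((proj("side",P)-[190,100])*3.158).round(0))
w=optics.grab_frame("wrist"); print(optics.get_calibration("wrist")["K"])
g=cv2.cvtColor(w,cv2.COLOR_BGR2GRAY); print(g[215:250,250:264:3].tolist())
E
```

```text
[0.55583647 0.05922493 0.06975887] [-3.14148651e+00 -4.00862739e-04 -2.02065431e-02] -0.00042064142553830796 [-0.33304138  0.14216306  0.75257951]
0 0 [[257.7 223.4]] [[199. 368.]]
0 0.01 [[257.7 230.8]] [[199. 360.]]
0 0.02 [[257.8 239. ]] [[199. 352.]]
0 0.03 [[257.9 248.2]] [[199. 344.]]
0.006 0 [[257.5 213.5]] [[205. 367.]]
0.006 0.01 [[257.5 220.4]] [[206. 360.]]
0.006 0.02 [[257.6 228.1]] [[206. 352.]]
0.006 0.03 [[257.6 236.7]] [[206. 344.]]
0.011 0 [[257.3 205.1]] [[211. 367.]]
0.011 0.01 [[257.3 211.6]] [[211. 359.]]
0.011 0.02 [[257.4 218.8]] [[211. 351.]]
0.011 0.03 [[257.4 227. ]] [[212. 344.]]
[[333.49097478   0.         256.97141299]
 [  0.         333.49097478 188.07086457]
 [  0.           0.           1.        ]]
[[57, 57, 56, 55, 55], [51, 53, 53, 53, 54], [53, 54, 58, 59, 58], [60, 61, 67, 83, 77], [66, 67, 73, 130, 111], [65, 63, 81, 167, 156], [67, 65, 89, 180, 181], [65, 66, 92, 185, 171], [65, 66, 89, 181, 148], [67, 66, 78, 159, 134], [66, 66, 68, 119, 94], [67, 67, 66, 77, 63], [67, 66, 66, 69, 62], [67, 67, 67, 69, 68], [68, 67, 66, 70, 72], [68, 66, 67, 72, 72], [67, 68, 68, 73, 72], [69, 67, 63, 69, 74], [81, 73, 53, 57, 81], [91, 76, 39, 42, 88], [91, 77, 39, 40, 89], [91, 74, 40, 41, 90], [92, 73, 39, 39, 89], [91, 72, 39, 40, 89], [92, 73, 39, 40, 89], [92, 72, 39, 40, 89], [91, 74, 40, 41, 89], [91, 73, 41, 41, 90], [91, 74, 40, 41, 89], [91, 73, 40, 41, 90], [91, 75, 41, 42, 90], [92, 73, 41, 40, 90], [92, 73, 40, 40, 89], [91, 71, 40, 39, 88], [92, 70, 41, 40, 90]]
```

{"method": "apply_moves", "body": {"motion": [{"linear": [-0.02,0,-0.04],"angular": [0,0,0],"fingers": 1},{"linear": [-0.02,0,-0.12],"angular": [0,0,0],"fingers": 1},{"linear": [-0.02,0,-0.2],"angular": [0,0,0],"fingers": 1},{"linear": [-0.02,0,-0.3],"angular": [0,0,0],"fingers": 1},{"linear": [0.06,0,-0.3],"angular": [0,0,0],"fingers": 1},{"linear": [0.14,0,-0.3],"angular": [0,0,0],"fingers": 1},{"linear": [0.22,0,-0.3],"angular": [0,0,0],"fingers": 1},{"linear": [0.275,0,-0.3],"angular": [0,0,0],"fingers": 1},{"linear": [0.275,0,-0.3],"angular": [0,0,0],"fingers": 1}]}}

```text
clock: 5.73
tcp_pos: [0.6971, 0.0559, 0.2181]
eef_rot: [3.141, -0.001, -0.021]
force: [-2.2, -1.2, -1.1]
width: 0.0
grip_force: 0.0
```

```bash
python3 - <<'E'
from h import *
p=ctrl.sense()['tcp_pos'];print(p)
out=[]
for c,o in(("scene",(185,130)),("side",(215,75))):
    a=optics.grab_frame(c); cv2.imwrite(f"pics/raw_{c}.png",a)
    im=cv2.resize(a[o[1]:o[1]+150,o[0]:o[0]+130],None,fx=3,fy=3,interpolation=2)
    for d in(0,.02,.04):
        q=((proj(c,[p+[0,0,d]])[0]-o)*3).astype(int); cv2.drawMarker(im,tuple(int(v) for v in q),(255,0,255),0,8)
    out.append(im)
cv2.imwrite("pics/g.png",np.hstack(out))
for t in range(20,60,5):
    L=[(-.07,-.095,.008),(.07,-.095,.008),(.07,.095,.008)]
    print(t,[((proj(c,pts([.6085,.078,-.018,np.deg2rad(t)],L))-o)*3+e).round().tolist() for c,o,e in(("scene",(185,130),[0,0]),("side",(215,75),[390,0]))])
E
```

```text
[0.69713866 0.05589698 0.21806813]
20 [[[85.0, 211.0], [69.0, 306.0], [301.0, 306.0]], [[494.0, 464.0], [646.0, 418.0], [610.0, 280.0]]]
25 [[[86.0, 217.0], [69.0, 300.0], [301.0, 299.0]], [[496.0, 468.0], [643.0, 414.0], [607.0, 276.0]]]
30 [[[86.0, 222.0], [69.0, 293.0], [301.0, 292.0]], [[498.0, 473.0], [639.0, 410.0], [604.0, 272.0]]]
35 [[[86.0, 228.0], [68.0, 286.0], [301.0, 285.0]], [[501.0, 476.0], [635.0, 406.0], [601.0, 269.0]]]
40 [[[87.0, 234.0], [68.0, 278.0], [301.0, 278.0]], [[505.0, 480.0], [631.0, 403.0], [597.0, 265.0]]]
45 [[[87.0, 240.0], [68.0, 271.0], [301.0, 270.0]], [[509.0, 483.0], [626.0, 400.0], [592.0, 262.0]]]
50 [[[87.0, 247.0], [68.0, 263.0], [301.0, 263.0]], [[513.0, 487.0], [621.0, 397.0], [587.0, 260.0]]]
55 [[[87.0, 253.0], [68.0, 256.0], [301.0, 255.0]], [[518.0, 489.0], [615.0, 395.0], [582.0, 257.0]]]
```

View pics/g.png

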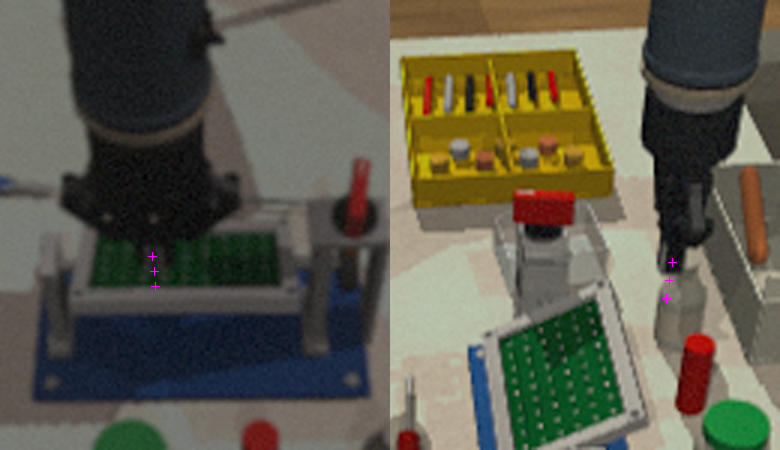

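```bash
python3 - <<'E'
from h import *
p=np.array([.69714,.0559,.21807])
for c,f in(("side","b"),("scene","a")):
    a=cv2.imread(f"pics/raw_{c}.png").astype(int);b=cv2.imread(f"pics/{f}.png").astype(int)
    d=np.abs(a-b).sum(2); u,v=proj(c,[p])[0]; print(c,u,v,proj(c,[p+[0,0,.03]])[0])
    u=int(round(u));v=int(round(v))
    for r in range(v-14,v+7): print(r,d[r,u-9:u+10].tolist())
E
```

```text
side 307.3187389306195 174.46844227681922 [308.59989052 165.5454532 ]
160 [23, 17, 20, 27, 38, 8, 292, 283, 237, 402, 383, 415, 437, 451, 399, 235, 49, 32, 48]
161 [22, 12, 13, 31, 35, 6, 324, 267, 233, 425, 422, 420, 435, 437, 386, 197, 26, 32, 33]
162 [30, 22, 15, 10, 29, 7, 346, 227, 284, 441, 419, 398, 293, 391, 368, 180, 32, 37, 41]
163 [21, 20, 16, 32, 20, 23, 249, 249, 299, 430, 398, 391, 235, 267, 268, 131, 40, 36, 45]
164 [28, 15, 30, 30, 35, 4, 186, 251, 311, 455, 423, 386, 171, 183, 157, 71, 39, 41, 18]
165 [19, 13, 18, 32, 31, 12, 81, 244, 315, 427, 382, 361, 112, 140, 102, 38, 31, 36, 20]
166 [18, 26, 17, 28, 18, 32, 11, 128, 177, 214, 208, 153, 62, 58, 55, 24, 32, 24, 11]
167 [15, 13, 12, 13, 15, 14, 20, 15, 36, 33, 30, 14, 43, 24, 35, 41, 16, 18, 16]
168 [25, 18, 23, 30, 27, 34, 21, 17, 31, 31, 29, 11, 56, 59, 54, 60, 44, 54, 30]
169 [20, 27, 19, 9, 15, 29, 14, 18, 12, 18, 16, 14, 20, 68, 61, 58, 58, 55, 36]
170 [15, 20, 24, 19, 28, 22, 27, 18, 11, 12, 11, 33, 7, 72, 68, 58, 64, 34, 43]
171 [17, 27, 31, 25, 19, 28, 24, 15, 25, 16, 17, 17, 6, 34, 62, 77, 48, 57, 43]
172
[... 1840 characters left out ...]
7, 33, 33, 8, 42, 7, 25]
225 [74, 74, 85, 64, 64, 55, 67, 93, 95, 68, 61, 30, 38, 68, 85, 101, 72, 67, 51]
226 [112, 153, 162, 161, 136, 103, 128, 142, 179, 171, 118, 90, 90, 129, 137, 144, 143, 119, 89]
227 [145, 190, 209, 183, 161, 148, 172, 188, 207, 192, 169, 146, 148, 170, 207, 213, 199, 174, 147]
228 [175, 190, 183, 197, 208, 195, 193, 185, 203, 186, 189, 159, 181, 187, 182, 215, 184, 180, 181]
229 [202, 216, 188, 183, 187, 193, 192, 184, 161, 189, 188, 172, 174, 180, 188, 182, 177, 185, 157]
230 [172, 140, 155, 156, 164, 155, 156, 165, 146, 170, 161, 137, 156, 167, 143, 146, 155, 157, 132]
231 [115, 136, 149, 123, 101, 95, 132, 144, 158, 121, 113, 80, 126, 137, 157, 149, 126, 137, 87]
```

{"method": "apply_moves", "body": {"motion": [{"linear": [0.006,0,0.06],"angular": [0,0,0],"fingers": 1},{"linear": [0.006,0,0.12],"angular": [0,0,0],"fingers": 1},{"linear": [0.006,0,0.18],"angular": [0,0,0],"fingers": 1},{"linear": [0.006,0,0.23],"angular": [0,0,0],"fingers": 1},{"linear": [0.006,0,0.23],"angular": [0,0,0],"fingers": 1},{"linear": [0.006,0,0.23],"angular": [0,0,0],"fingers": 1}]}}

```text
clock: 6.33
tcp_pos: [0.6947, 0.0564, 0.1044]
eef_rot: [3.141, 0.002, -0.02]
force: [1.3, 0.7, 0.1]
width: 0.0002
grip_force: 0.0
```

{"method": "apply_moves", "body": {"motion": [{"linear": [-0.024,0,0],"angular": [0,0,0],"fingers": 1},{"linear": [-0.033,0,-0.018],"angular": [0,0,0],"fingers": 1},{"linear": [-0.042,0,-0.034],"angular": [0,0,0],"fingers": 1},{"linear": [-0.055,0,-0.05],"angular": [0,0,0],"fingers": 1},{"linear": [-0.068,0,-0.062],"angular": [0,0,0],"fingers": 1},{"linear": [-0.084,0,-0.074],"angular": [0,0,0],"fingers": 1},{"linear": [-0.1,0,-0.084],"angular": [0,0,0],"fingers": 1},{"linear": [-0.118,0,-0.092],"angular": [0,0,0],"fingers": 1},{"linear": [-0.136,0,-0.096],"angular": [0,0,0],"fingers": 1},{"linear": [-0.157,0,-0.096],"angular": [0,0,0],"fingers": 1},{"linear": [-0.157,0,-0.096],"angular": [0,0,0],"fingers": 1}]}}

```text
clock: 7.25
tcp_pos: [0.6155, 0.058, 0.1527]
eef_rot: [3.142, 0.002, -0.02]
force: [0.3, 0.9, -0.2]
width: -0.0001
grip_force: 0.0
```

```bash
cat >> h.py <<'E'
def theta(c,img,lo,hi,ctr={"side":(272,202),"scene":(248,217)}):
    # score rail-corner polygon: bright low-saturation rails + green board vs. angle, by IoU of green mask
    h=cv2.cvtColor(img,cv2.COLOR_BGR2HSV); yy,xx=np.mgrid[:384,:512]
    m=((h[...,0]>45)&(h[...,0]<85)&(h[...,1]>90)&(abs(xx-ctr[c][0])<50)&(abs(yy-ctr[c][1])<42)).astype(np.uint8); m=cv2.morphologyEx(m,cv2.MORPH_CLOSE,np.ones((5,5)))>0
    B=[[sx*.054,sy*.082,0] for sx,sy in((-1,-1),(-1,1),(1,1),(1,-1))]; o=[]
    for t in range(lo,hi,5):
        M=np.zeros((384,512),np.uint8); cv2.fillConvexPoly(M,cv2.convexHull(np.round(proj(c,pts([.6085,.078,-.018,np.deg2rad(t)],B))).astype(np.int32)),1)
        o.append((t,round(float((m&(M>0)).sum()/max(1,(m|(M>0)).sum())),2)))
    return m.sum(),o
E
python3 - <<'E'
from h import *
out=[]
for c,o in(("scene",(185,130)),("side",(215,95))):
    a=optics.grab_frame(c); print(c,theta(c,a,60,130))
    out.append(cv2.resize(a[o[1]:o[1]+150,o[0]:o[0]+130],None,fx=3,fy=3,interpolation=2))
cv2.imwrite("pics/i.png",np.hstack(out))
print(ctrl.sense()['force'])
E
```

```text
scene (np.int64(624), [(60, 0.37), (65, 0.67), (70, 0.72), (75, 0.66), (80, 0.52), (85, 0.46), (90, 0.39), (95, 0.35), (100, 0.32), (105, 0.3), (110, 0.28), (115, 0.26), (120, 0.25), (125, 0.24)])
side (np.int64(1248), [(60, 0.62), (65, 0.56), (70, 0.48), (75, 0.41), (80, 0.35), (85, 0.29), (90, 0.2), (95, 0.11), (100, 0.04), (105, 0.1), (110, 0.18), (115, 0.26), (120, 0.33), (125, 0.38)])
[-0.07003812 -0.24172133 -0.01741284]
```

View pics/i.png

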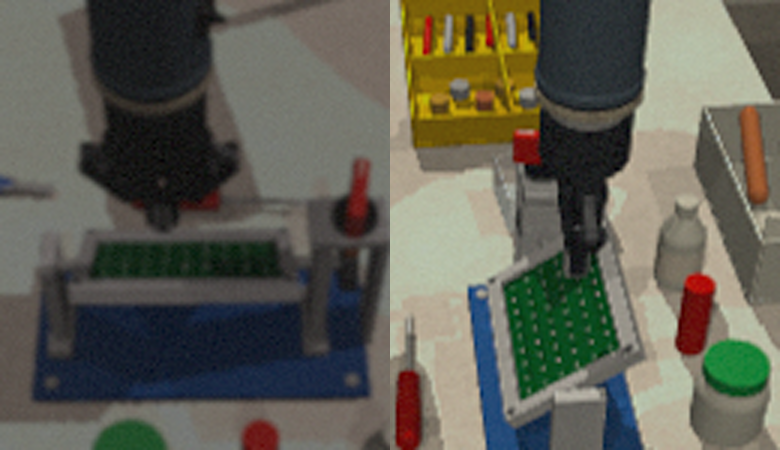

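The cradle is at about 40°. The finger slipped over the far rail because the real fingertip ends about 30 mm behind the reported TCP. It is now clear above the board. I'll go back and hook deeper.

{"method": "apply_moves", "body": {"motion": [{"linear": [0,0,-0.08],"angular": [0,0,0],"fingers": 1},{"linear": [0.05,0,-0.1],"angular": [0,0,0],"fingers": 1},{"linear": [0.12,0,-0.1],"angular": [0,0,0],"fingers": 1},{"linear": [0.166,0,-0.1],"angular": [0,0,0],"fingers": 1},{"linear": [0.166,0,-0.04],"angular": [0,0,0],"fingers": 1},{"linear": [0.166,0,0.03],"angular": [0,0,0],"fingers": 1},{"linear": [0.166,0,0.104],"angular": [0,0,0],"fingers": 1},{"linear": [0.166,0,0.104],"angular": [0,0,0],"fingers": 1},{"linear": [0.166,0,0.104],"angular": [0,0,0],"fingers": 1}]}}

```text
clock: 8.1
tcp_pos: [0.6997, 0.0561, 0.0988]
eef_rot: [3.141, 0.004, -0.02]
force: [-0.2, 0.0, 1.9]
width: -0.0001
grip_force: 0.0
```

```bash
python3 - <<'E'
from h import *
p=ctrl.sense()['tcp_pos'];print(p)
# edge detect of tip in side view vs start image
a=optics.grab_frame("side").astype(int);b=cv2.imread("pics/b.png").astype(int);cv2.imwrite("pics/side_j.png",a)
d=np.abs(a-b).sum(2);u,v=proj("side",[p])[0].round().astype(int);print(u,v)
for r in range(v-16,v+3):print(r,d[r,u-10:u+11].tolist())
E
```

```text
[0.69967181 0.05605464 0.09877184]
304 207
191 [9, 58, 15, 15, 38, 48, 51, 11, 353, 284, 291, 227, 233, 229, 211, 246, 187, 203, 156, 95, 130]
192 [73, 46, 13, 13, 42, 38, 43, 55, 338, 233, 329, 323, 272, 266, 239, 284, 257, 235, 176, 86, 70]
193 [135, 54, 35, 0, 47, 34, 35, 108, 349, 251, 382, 450, 276, 291, 262, 296, 220, 154, 111, 50, 35]
194 [145, 52, 47, 50, 46, 61, 30, 147, 341, 261, 406, 440, 352, 307, 306, 231, 112, 43, 40, 23, 18]
195 [148, 10, 56, 36, 26, 46, 19, 230, 318, 237, 416, 441, 454, 256, 282, 220, 73, 26, 6, 36, 7]
196 [193, 90, 47, 36, 21, 57, 15, 244, 293, 258, 443, 445, 433, 358, 295, 179, 45, 35, 16, 9, 15]
197 [188, 129, 55, 54, 33, 58, 29, 171, 270, 291, 437, 414, 456, 445, 350, 158, 40, 42, 24, 31, 15]
198 [98, 136, 46, 39, 39, 33, 34, 46, 290, 314, 433, 462, 435, 464, 412, 142, 23, 10, 26, 7, 11]
199 [33, 158, 31, 51, 33, 19, 60, 15, 206, 303, 438, 428, 420, 406, 301, 131, 35, 12, 17, 9, 30]
200 [17, 212, 97, 54, 38, 20, 27, 44, 29, 106, 85, 72, 67, 79, 97, 59, 35, 9, 8, 15, 18]
201 [35, 176, 135, 62, 31, 16, 19, 45, 48, 41, 57, 50, 57, 30, 28, 26, 16, 8, 19, 11, 7]
202 [8, 50, 141, 16, 43, 17, 18, 48, 52, 48, 37, 50, 35, 26, 23, 23, 17, 16, 31, 11, 35]
203 [17, 14, 170, 60, 58, 32, 21, 50, 45, 46, 36, 46, 31, 32, 27, 22, 22, 18, 15, 25, 23]
204 [19, 45, 210, 133, 50, 39, 31, 42, 51, 44, 41, 36, 16, 29, 26, 29, 20, 12, 16, 15, 13]
205 [24, 24, 166, 147, 48, 47, 45, 40, 44, 43, 53, 26, 24, 26, 32, 31, 24, 10, 14, 2, 28]
206 [17, 24, 55, 158, 1, 56, 48, 27, 42, 42, 42, 31, 28, 23, 31, 25, 14, 15, 11, 23, 26]
207 [36, 16, 18, 192, 81, 61, 32, 18, 60, 44, 43, 37, 22, 31, 18, 18, 9, 6, 25, 21, 20]
208 [14, 7, 21, 164, 125, 51, 35, 43, 36, 31, 34, 44, 34, 33, 34, 24, 12, 8, 9, 41, 16]
209 [94, 65, 4, 77, 125, 46, 44, 41, 15, 46, 37, 44, 44, 14, 15, 1, 24, 18, 30, 14, 20][ WARN:0@2.224] global loadsave.cpp:1063 imwrite_ Unsupported depth image for selected encoder is fallbacked to CV_8U.
```

{"method": "apply_moves", "body": {"motion": [{"linear": [-0.03,0,0],"angular": [0,0,0],"fingers": 1},{"linear": [-0.048,0,-0.004],"angular": [0,0,0],"fingers": 1},{"linear": [-0.063,0,-0.022],"angular": [0,0,0],"fingers": 1},{"linear": [-0.073,0,-0.034],"angular": [0,0,0],"fingers": 1},{"linear": [-0.082,0,-0.046],"angular": [0,0,0],"fingers": 1},{"linear": [-0.098,0,-0.06],"angular": [0,0,0],"fingers": 1},{"linear": [-0.114,0,-0.074],"angular": [0,0,0],"fingers": 1},{"linear": [-0.126,0,-0.08],"angular": [0,0,0],"fingers": 1},{"linear": [-0.137,0,-0.086],"angular": [0,0,0],"fingers": 1},{"linear": [-0.15,0,-0.092],"angular": [0,0,0],"fingers": 1},{"linear": [-0.171,0,-0.095],"angular": [0,0,0],"fingers": 1},{"linear": [-0.171,0,-0.095],"angular": [0,0,0],"fingers": 1}]}}

```text
clock: 9.15
tcp_pos: [0.6133, 0.0581, 0.1482]
eef_rot: [3.142, 0.002, -0.02]
force: [0.5, -0.2, 0.2]
width: -0.0001
grip_force: 0.0
```

```bash
python3 - <<'E'
from h import *
for c in("scene","side"):
    a=optics.grab_frame(c); cv2.imwrite(f"pics/k_{c}.png",a); print(c,theta(c,a,20,130))
E
```

```text
scene (np.int64(1025), [(20, 0.55), (25, 0.52), (30, 0.51), (35, 0.47), (40, 0.42), (45, 0.31), (50, 0.19), (55, 0.08), (60, 0.15), (65, 0.25), (70, 0.33), (75, 0.44), (80, 0.5), (85, 0.51), (90, 0.54), (95, 0.54), (100, 0.53), (105, 0.49), (110, 0.46), (115, 0.43), (120, 0.41), (125, 0.39)])
side (np.int64(30), [(20, 0.0), (25, 0.0), (30, 0.0), (35, 0.0), (40, 0.0), (45, 0.0), (50, 0.0), (55, 0.0), (60, 0.0), (65, 0.0), (70, 0.0), (75, 0.0), (80, 0.0), (85, 0.0), (90, 0.0), (95, 0.0), (100, 0.0), (105, 0.0), (110, 0.0), (115, 0.0), (120, 0.0), (125, 0.0)])
```

{"method": "apply_moves", "body": {"motion": [{"linear": [-0.02,0,0.003],"angular": [0,0,0],"fingers": 1},{"linear": [-0.043,0,0.009],"angular": [0,0,0],"fingers": 1},{"linear": [-0.062,0,0.02],"angular": [0,0,0],"fingers": 1},{"linear": [-0.079,0,0.033],"angular": [0,0,0],"fingers": 1},{"linear": [-0.091,0,0.035],"angular": [0,0,0],"fingers": 1},{"linear": [-0.103,0,0.037],"angular": [0,0,0],"fingers": 1},{"linear": [-0.127,0,0.039],"angular": [0,0,0],"fingers": 1},{"linear": [-0.139,0,0.057],"angular": [0,0,0],"fingers": 1},{"linear": [-0.147,0,0.073],"angular": [0,0,0],"fingers": 1},{"linear": [-0.151,0,0.085],"angular": [0,0,0],"fingers": 1},{"linear": [-0.151,0,0.085],"angular": [0,0,0],"fingers": 1}]}}

```text
clock: 10.17
tcp_pos: [0.5388, 0.0594, 0.1043]
eef_rot: [3.141, 0.002, -0.02]
force: [0.7, -0.1, 0.1]
width: -0.0
grip_force: 0.0
```

```bash
python3 - <<'E'
from h import *
out=[]
for c,o in(("scene",(185,130)),("side",(215,95))):
    a=optics.grab_frame(c); print(c,theta(c,a,100,200))
    out.append(cv2.resize(a[o[1]:o[1]+150,o[0]:o[0]+130],None,fx=3,fy=3,interpolation=2))
    for t in range(150,196,5): print(t,((proj(c,pts([.6085,.078,-.018,np.deg2rad(t)],[(.07,-.095,-.008),(.07,.095,-.008),(-.07,-.095,-.008),(-.07,.095,-.008)]))-o)*3+[390*(c=="side"),0]).round().tolist())
cv2.imwrite("pics/l.png",np.hstack(out))
E
```

```text
scene (np.int64(1402), [(100, 0.57), (105, 0.58), (110, 0.61), (115, 0.61), (120, 0.58), (125, 0.55), (130, 0.55), (135, 0.52), (140, 0.52), (145, 0.52), (150, 0.52), (155, 0.53), (160, 0.54), (165, 0.54), (170, 0.56), (175, 0.6), (180, 0.59), (185, 0.59), (190, 0.58), (195, 0.56)])
150 [[78.0, 183.0], [295.0, 182.0], [76.0, 344.0], [297.0, 344.0]]
155 [[79.0, 183.0], [295.0, 183.0], [75.0, 343.0], [298.0, 343.0]]
160 [[80.0, 184.0], [294.0, 184.0], [75.0, 341.0], [298.0, 341.0]]
165 [[81.0, 186.0], [294.0, 185.0], [74.0, 339.0], [298.0, 339.0]]
170 [[81.0, 188.0], [293.0, 187.0], [73.0, 336.0], [299.0, 336.0]]
175 [[82.0, 191.0], [293.0, 190.0], [72.0, 333.0], [299.0, 332.0]]
180 [[83.0, 194.0], [293.0, 193.0], [72.0, 328.0], [300.0, 328.0]]
185 [[83.0, 198.0], [292.0, 197.0], [71.0, 324.0], [300.0, 323.0]]
190 [[84.0, 202.0], [292.0, 201.0], [70.0, 318.0], [300.0, 318.0]]
195 [[85.0, 206.0], [292.0, 206.0], [70.0, 313.0], [300.0, 312.0]]
side (np.int64(887), [(100, 0.04), (105, 0.1), (110, 0.19), (115, 0.26), (120, 0.31), (125, 0.35), (130, 0.39), (135, 0.42), (140, 0.44), (145, 0.46), (150, 0.48), (155, 0.51), (160, 0.53), (165, 0.55), (170, 0.53), (175, 0.52), (180, 0.5), (185, 0.5), (190, 0.49), (195, 0.48)])
150 [[509.0, 358.0], [490.0, 218.0], [641.0, 404.0], [607.0, 265.0]]
155 [[505.0, 362.0], [486.0, 222.0], [644.0, 399.0], [609.0, 261.0]]
160 [[501.0, 367.0], [483.0, 227.0], [646.0, 395.0], [612.0, 257.0]]
165 [[498.0, 371.0], [480.0, 231.0], [648.0, 390.0], [613.0, 252.0]]
170 [[496.0, 376.0], [478.0, 236.0], [650.0, 386.0], [614.0, 247.0]]
175 [[494.0, 381.0], [477.0, 241.0], [650.0, 381.0], [615.0, 243.0]]
180 [[493.0, 386.0], [476.0, 245.0], [651.0, 376.0], [615.0, 238.0]]
185 [[492.0, 390.0], [476.0, 250.0], [650.0, 371.0], [614.0, 233.0]]
190 [[492.0, 395.0], [476.0, 255.0], [649.0, 367.0], [613.0, 229.0]]
195 [[493.0, 400.0], [476.0, 259.0], [648.0, 362.0], [612.0, 225.0]]
```

View pics/l.png

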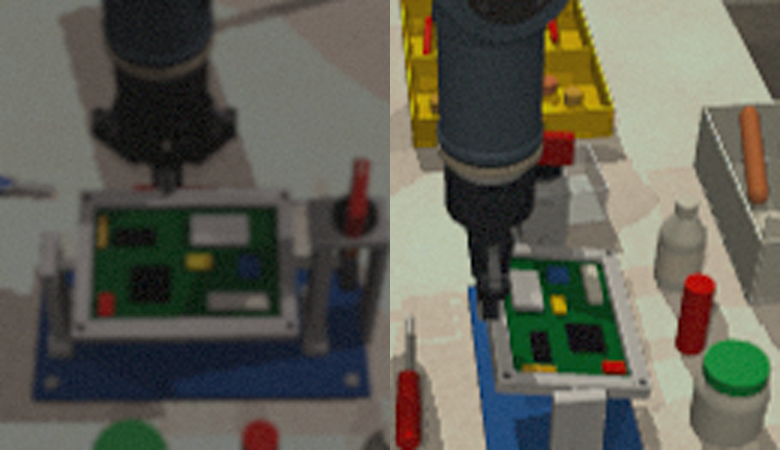

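The board is flipped, with the component side up at about 172° (near corner (497,378), far corner (650,385) in the side panel). I'll push down 8 mm more, then lift off and measure.

{"method": "apply_moves", "body": {"motion": [{"linear": [-0.002,0,0.008],"angular": [0,0,0],"fingers": 1},{"linear": [-0.002,0,0.016],"angular": [0,0,0],"fingers": 1},{"linear": [-0.002,0,0.016],"angular": [0,0,0],"fingers": 1},{"linear": [-0.002,0,0.016],"angular": [0,0,0],"fingers": 1},{"linear": [-0.002,0,-0.03],"angular": [0,0,0],"fingers": 1},{"linear": [-0.002,0,-0.1],"angular": [0,0,0],"fingers": 0.5},{"linear": [-0.002,0,-0.18],"angular": [0,0,0],"fingers": 0},{"linear": [-0.002,0,-0.26],"angular": [0,0,0],"fingers": 0},{"linear": [-0.002,0,-0.32],"angular": [0,0,0],"fingers": 0},{"linear": [-0.002,0,-0.32],"angular": [0,0,0],"fingers": 0}]}}

```text
clock: 11.1
tcp_pos: [0.5418, 0.0599, 0.2722]
eef_rot: [-3.139, -0.01, -0.021]
force: [0.8, -0.5, -0.7]
width: 0.0602
grip_force: 0.0
```

```bash
cat >> h.py <<'E'
def edge_theta(imgs,lo,hi,w=-.008,p0=(.6085,.078,-.018)):
    from scipy.ndimage import map_coordinates
    R=[(-.07,-.095),(-.07,.095),(.07,.095),(.07,-.095)]; I=[(-.054,-.082),(-.054,.082),(.054,.082),(.054,-.082)]
    tab=[]
    G={}
    for c,im in imgs.items():
        g=cv2.GaussianBlur(cv2.cvtColor(im,cv2.COLOR_BGR2GRAY).astype(float),(0,0),.8); G[c]=np.hypot(cv2.Sobel(g,-1,1,0),cv2.Sobel(g,-1,0,1))
    def score(p):
        r={}
        for c in imgs:
            Q=[]
            for L,ww in((R,w),(I,w*.5)):
                for i in range(4):
                    a,b=np.array(L[i]),np.array(L[(i+1)%4]); s=np.linspace(.05,.95,40)[:,None]; q=a+(b-a)*s; Q.append(np.c_[q,np.full(40,ww)])
            P=proj(c,pts(p,np.vstack(Q))); r[c]=(P,)
        return r
    for t in range(lo,hi,2):
        r=score([*p0,np.deg2rad(t)]); row=[t]
        for c in imgs:
            P=r[c][0]; row.append(max((map_coordinates(G[c],[P[:,1]+dv,P[:,0]+du],order=1).mean().round(2),du,dv) for du in np.arange(-3,3.1,.5) for dv in np.arange(-3,3.1,.5)))
        tab.append(row)
    return tab
E
python3 - <<'E'
from h import *
s=ctrl.sense();print(s['tcp_pos'],s['force'])
z0={"scene":cv2.imread("pics/a.png"),"side":cv2.imread("pics/b.png")}
print("start");[print(*[tuple(map(float,x)) if isinstance(x,tuple) else x for x in r]) for r in edge_theta(z0,-20,21,.008)]
im={c:optics.grab_frame(c) for c in("scene","side")}
for c in im: cv2.imwrite(f"pics/m_{c}.png",im[c])
print("now");[print(*[tuple(map(float,x)) if isinstance(x,tuple) else x for x in r]) for r in edge_theta(im,160,201)]
out=[im[c][o[1]:o[1]+130,o[0]:o[0]+130] for c,o in(("scene",(185,150)),("side",(215,125)))]
cv2.imwrite("pics/n.png",cv2.resize(np.hstack(out),None,fx=3,fy=3,interpolation=2))
E
```

```text
[0.54180245 0.05992158 0.27216013] [ 0.76068045 -0.46190409 -0.7320449 ]
start
-20 (91.56, -1.0, -3.0) (155.79, -2.0, 3.0)
-18 (91.57, -1.0, -3.0) (148.63, -2.0, 2.5)
-16 (91.48, -1.0, -3.0) (139.01, -1.5, 2.0)
-14 (90.39, -1.0, 1.0) (135.7, -1.0, 2.0)
-12 (90.82, -1.0, 0.5) (138.81, -0.5, 1.5)
-10 (94.58, -1.0, -1.0) (150.57, 0.0, 0.0)
-8 (102.24, -1.0, 0.0) (164.85, 0.0, 0.5)
-6 (109.45, -1.0, -0.5) (176.15, 0.0, 0.5)
-4 (115.27, -1.0, -0.5) (183.55, 0.0, 0.5)
-2 (112.15, -1.0, -0.5) (183.4, 0.5, 0.5)
0 (107.7, -1.0, -0.5) (180.24, 0.5, 0.5)
2 (97.42, -1.0, -0.5) (173.57, 0.5, 0.5)
4 (94.44, -1.0, -2.0) (165.63, 0.5, 0.5)
6 (100.37, -1.0, -2.5) (160.15, 0.5, -0.5)
8 (101.48, -1.0, 2.5) (157.27, 1.0, 2.5)
10 (97.22, -1.0, 2.0) (156.14, 1.0, 2.5)
12 (89.91, -1.0, 2.0) (153.8, 1.0, 2.0)
14 (93.47, -1.0, 0.5) (152.82, 0.5, 1.5)
16 (91.3, -1.0, 0.5) (153.27, 0.5, 1.0)
18 (81.97, -1.0, 0.5) (153.62, 0.5, 1.0)
20 (81.42, -1.0, 3.0) (153.18, 0.5, 1.0)
now
160 (91.6, -1.0, -3.0) (161.79, -2.0, 3.0)
162 (91.17, -1.0, -3.0) (152.87, -2.0, 3.0)
164 (90.59, -1.0, -3.0) (141.57, -1.5, 3.0)
166 (89.26, -1.0, -2.5) (137.72, -1.0, 2.0)
168 (92.83, -1.0, -1.5) (141.73, -0.5, -1.5)
170 (97.23, -1.0, -1.5) (150.37, 0.0, -0.5)
172 (102.38, -1.0, -0.5) (162.4, 0.0, 0.0)
174 (108.33, -1.0, -0.5) (172.43, 0.0, 0.5)
176 (112.87, -1.0, -0.5) (178.98, 0.0, 0.5)
178 (108.01, -1.0, -0.5) (180.9, 0.5, 0.5)
180 (101.73, -1.0, -0.5) (178.41, 0.5, 0.5)
182 (92.56, -1.0, 0.0) (172.18, 0.5, 0.5)
184 (95.15, -1.0, 2.0) (164.8, 0.5, 0.5)
186 (100.14, -1.0, -2.5) (160.84, 1.0, 2.5)
188 (100.14, -1.0, 2.5) (162.31, 1.0, 2.5)
190 (94.46, -1.0, 2.0) (162.55, 1.0, 2.5)
192 (88.68, -1.0, 0.0) (161.59, 1.0, 3.0)
194 (94.15, -1.0, 0.5) (160.64, 1.0, 3.0)
196 (90.67, -1.0, 0.5) (159.22, 1.0, 3.0)
198 (85.68, -1.0, 1.5) (158.02, 1.0, 3.0)
200 (84.74, -1.0, 2.0) (158.61, 0.5, 1.5)
```

View pics/n.png

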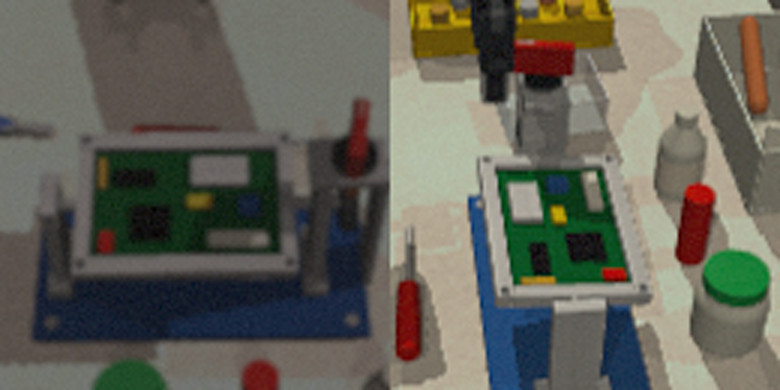

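The edge fit gives about 177° (3.09 rad), within tolerance, and the fingertip contact height agrees. The board is level with the component side up. Next, the knob.

{"method": "apply_moves", "body": {"motion": [{"linear": [0.03,-0.08,0],"angular": [0,0,0],"fingers": 0},{"linear": [0.07,-0.16,0],"angular": [0,0,0],"fingers": 0},{"linear": [0.1,-0.24,0],"angular": [0,0,0],"fingers": 0},{"linear": [0.133,-0.324,0],"angular": [0,0,0],"fingers": 0},{"linear": [0.133,-0.324,0],"angular": [0,0,0],"fingers": 0},{"linear": [0.133,-0.324,0],"angular": [0,0,0],"fingers": 0},{"linear": [0.133,-0.324,0],"angular": [0,0,0],"fingers": 0}]}}

```text
clock: 11.78
tcp_pos: [0.6079, 0.2203, 0.2634]
eef_rot: [3.14, 0.003, -0.019]
force: [-0.2, -1.4, 0.1]
width: 0.0855
grip_force: 0.0
```

```bash
cat >> h.py <<'E'
def knob(im):
    m=red("wrist",im).astype(np.uint8); n,l,st,ce=cv2.connectedComponentsWithStats(m)
    print([(st[i].tolist(),ce[i].round().tolist()) for i in range(1,n) if st[i,4]>60])
    i=1+np.argmin([np.hypot(*(ce[k]-proj("wrist",[[.6115,.2203,.22]])[0]))-(st[k,4]>200)*1000 for k in range(1,n)]); m=l==i
    def iou(p):
        A=p[2]; V=[[p[0]+u*np.cos(A)-v*np.sin(A),p[1]+u*np.sin(A)+v*np.cos(A),w] for u in(-.03,.03) for v in(-.007,.007) for w in(.191,.225)]
        M=np.zeros(m.shape,np.uint8); cv2.fillConvexPoly(M,cv2.convexHull(np.round(proj("wrist",V)*16).astype(np.int32)),1,shift=4); return -(m&(M>0)).sum()/(m|(M>0)).sum()
    from scipy.optimize import minimize
    r=[minimize(iou,[.6115,.2203,a],method="Nelder-Mead",options=dict(initial_simplex=[[.6115,.2203,a],[.62,.2203,a],[.6115,.228,a],[.6115,.2203,a+.15]])) for a in(-.5,-.2,.1,.4)]
    return sorted([(round(float(q.fun),3),q.x.round(4).tolist()) for q in r])
E
python3 - <<'E'
from h import *
s=ctrl.sense();print(s['tcp_pos'],s['eef_rot'],s['joint_pos'].round(3) if hasattr(s['joint_pos'],'round') else s['joint_pos'],s['width'])
im=optics.grab_frame("wrist");cv2.imwrite("pics/w.png",im);print(knob(im))
p=np.array(s['tcp_pos']);a=optics.grab_frame("side");d=np.abs(a.astype(int)-cv2.imread("pics/b.png")).sum(2)
u,v=proj("side",[p])[0].round().astype(int);print(u,v)
for r in range(v-26,v+3):print(r,"".join("#" if q>120 else "." for q in d[r,u-30:u+31]))
E
```

```text
[0.60787205 0.22029192 0.26342976] [ 3.13998430e+00  2.91724278e-03 -1.89985437e-02] [-0.388  0.49  -0.054  1.414  0.027  1.242 -2.034] 0.08551523136341037
[([315, 0, 47, 28, 881], [334.0, 11.0]), ([473, 109, 18, 21, 303], [482.0, 119.0]), ([248, 148, 31, 90, 1686], [263.0, 189.0]), ([341, 240, 64, 18, 791], [374.0, 247.0])]
[(-0.794, [0.6081, 0.2156, -0.1362]), (-0.791, [0.608, 0.2155, -0.1381]), (-0.789, [0.6086, 0.2155, -0.136]), (-0.784, [0.6103, 0.2155, -0.1487])]
266 127
101 ...........................#############.....................
102 ............................############.....................
103 ............................######.#####.....................
104 ............................####....####.....................
105 ............................####....####.....................
106 .............................####...####.....................
107 .............................###########.....................
108 .............................####..#####.....................
109 .............................###########.....................
110 ....................
[... 595 characters left out ...]
........########........................
120 .............................########........................
121 .............................########........................
122 ...............................###.#.........................
123 .............................................................
124 .............................................................
125 .............................................................
126 .............................................................
127 .............................................................
128 .............................................................
129 .............................................................
```

{"method": "apply_moves", "body": {"motion": [{"linear": [0,0,0],"angular": [0,0,-1],"fingers": 0},{"linear": [0,0,0],"angular": [0,0,-1],"fingers": 0},{"linear": [0,0,0],"angular": [0,0,-1],"fingers": 0},{"linear": [0,0,0],"angular": [0,0,-1],"fingers": 0},{"linear": [0,0,0],"angular": [0,0,-1],"fingers": 0},{"linear": [0,0,0],"angular": [0,0,-1],"fingers": 0},{"linear": [0,0,0],"angular": [0,0,-1],"fingers": 0},{"linear": [0,0,0],"angular": [0,0,-1],"fingers": 0},{"linear": [0,0,0],"angular": [0,0,-1],"fingers": 0},{"linear": [0,0,0],"angular": [0,0,-1],"fingers": 0},{"linear": [0,0,0],"angular": [0,0,-1],"fingers": 0},{"linear": [0,0,0],"angular": [0,0,-1],"fingers": 0},{"linear": [0,0,0],"angular": [0,0,-1],"fingers": 0},{"linear": [0,0,0],"angular": [0,0,-1],"fingers": 0}]}}

```text
clock: 13.05
tcp_pos: [0.6086, 0.2181, 0.2656]
eef_rot: [3.142, 0.001, 1.552]
force: [0.3, -0.2, -0.1]
width: 0.0854
grip_force: 0.0
```

{"method": "apply_moves", "body": {"motion": [{"linear": [0,0,0],"angular": [0,0,-0.926],"fingers": 0},{"linear": [0,0,0],"angular": [0,0,-0.926],"fingers": 0},{"linear": [0,0,0],"angular": [0,0,-0.926],"fingers": 0},{"linear": [0,0,0],"angular": [0,0,-0.926],"fingers": 0},{"linear": [0,0,0],"angular": [0,0,-0.926],"fingers": 0},{"linear": [0,0,0],"angular": [0,0,-0.926],"fingers": 0},{"linear": [0,0,0],"angular": [0,0,-0.926],"fingers": 0},{"linear": [0,0,0],"angular": [0,0,-0.926],"fingers": 0},{"linear": [0,0,0],"angular": [0,0,-0.926],"fingers": 0},{"linear": [0,0,0],"angular": [0,0,-0.926],"fingers": 0},{"linear": [0,0,0],"angular": [0,0,-0.926],"fingers": 0},{"linear": [0,0,0],"angular": [0,0,-0.926],"fingers": 0},{"linear": [0,0,0],"angular": [0,0,-0.926],"fingers": 0},{"linear": [0,0,0],"angular": [0,0,-0.926],"fingers": 0}]}}

```text
clock: 14.22
tcp_pos: [0.6086, 0.2191, 0.2654]
eef_rot: [-3.141, -0.0, 2.999]
force: [0.3, -0.2, 0.2]
width: 0.0854
grip_force: 0.0
```

```bash
python3 - <<'E'
from h import *
s=ctrl.sense();print(s['tcp_pos'],s['eef_rot'],s['joint_pos'],s['width'])
im=optics.grab_frame("wrist");cv2.imwrite("pics/w2.png",im);print(knob(im))
print([(dz,proj("side",[[.6079,.2203-.05,.2634+dz]])[0].round(1).tolist()) for dz in(0,.02,.03,.04,.05)])
print(im.shape)
g=cv2.cvtColor(im,cv2.COLOR_BGR2GRAY)
E
```

```text
[0.60857962 0.21907706 0.26541339] [-3.14096753e+00 -4.27049174e-06  2.99931730e+00] [ 0.03198685  0.57484003 -0.79822607  1.39555909  0.4117115   1.34193267
  0.65066927] 0.08542535238522353
[([66, 29, 82, 28, 1745], [106.0, 42.0]), ([244, 152, 22, 89, 1590], [254.0, 197.0]), ([53, 220, 18, 19, 246], [62.0, 229.0]), ([194, 248, 31, 54, 922], [211.0, 278.0])]
[(-0.814, [0.6105, 0.2172, -0.1535]), (-0.812, [0.6089, 0.2175, -0.1526]), (-0.795, [0.6106, 0.2166, -0.1867]), (-0.794, [0.6104, 0.217, -0.1939])]
[(0, [268.2, 137.2]), (0.02, [268.5, 131.1]), (0.03, [268.7, 127.9]), (0.04, [268.8, 124.8]), (0.05, [269.0, 121.6])]
(384, 512, 3)
```

{"method": "apply_moves", "body": {"motion": [{"linear": [-0.0035,-0.0035,0.05],"angular": [0,0,0],"fingers": 0},{"linear": [-0.0035,-0.0035,0.1],"angular": [0,0,0],"fingers": 0},{"linear": [-0.0035,-0.0035,0.15],"angular": [0,0,0],"fingers": 0},{"linear": [-0.0035,-0.0035,0.18],"angular": [0,0,0],"fingers": 0},{"linear": [-0.0035,-0.0035,0.187],"angular": [0,0,0],"fingers": 0},{"linear": [-0.0035,-0.0035,0.187],"angular": [0,0,0],"fingers": 0}]}}

```text
clock: 14.77
tcp_pos: [0.6096, 0.2176, 0.1712]
eef_rot: [-3.14, -0.001, 3.003]
force: [0.2, -0.9, 1.0]
width: 0.0853
grip_force: 0.0
```

```bash
python3 - <<'E'
from h import *
s=ctrl.sense();p=np.array(s['tcp_pos']);print(p,s['eef_rot'],s['force'],s['wrist_torque'])
a=optics.grab_frame("side");cv2.imwrite("pics/s1.png",a);d=np.abs(a.astype(int)-cv2.imread("pics/b.png")).sum(2)
q=proj("side",[p,p+[0,0,.03],[.61,.217,.225],[.61,.217,.191]]);print(q.round(1).tolist()); u,v=q[0].round().astype(int)
for r in range(v-26,v+6):print(r,"".join("#" if k>120 else "." for k in d[r,u-30:u+31]))
E
```

```text
[0.60962063 0.21764192 0.17121283] [-3.14043113e+00 -1.43077758e-03  3.00273541e+00] [ 0.17959812 -0.90203285  1.02352227] [-0.00376549  0.04961171  0.00623836]
[[265.3, 153.7], [265.6, 145.5], [266.1, 139.0], [265.7, 148.5]]
128 ..........................##.#########.......................
129 ............................##########.......................
130 ............................###########......................
131 ...........................############......................
132 ...........................###########.......................
133 ............................########.........................
134 ............................#########........................
135 ............................#......##........................
136 ............................##.....#.........................
137 ............................########.........................
138 ...........................##########........................
139 ...........................##########........................
140 ............................#########........................
141 ............
[... 537 characters left out ...]
.......#.....#..........................
150 ............................#................................
151 ............................#.....#..........................
152 .............................................................
153 .............................................................
154 .............................................................
155 .............................................................
156 .............................................................
157 .............................................................
158 .............................................................
159 .............................................................
```

{"method": "apply_moves", "body": {"motion": [{"linear": [0,0,0],"angular": [0,0,0],"fingers": 0.5},{"linear": [0,0,0],"angular": [0,0,0],"fingers": 0.7},{"linear": [0,0,0],"angular": [0,0,0],"fingers": 0.9},{"linear": [0,0,0],"angular": [0,0,0],"fingers": 1},{"linear": [0,0,0],"angular": [0,0,0],"fingers": 1},{"linear": [0,0,0],"angular": [0,0,0],"fingers": 1},{"linear": [0,0,0],"angular": [0,0,0],"fingers": 1},{"linear": [0,0,0],"angular": [0,0,0],"fingers": 1}], "newtons": 80}}

```text
clock: 15.48
tcp_pos: [0.61, 0.2165, 0.1727]
eef_rot: [-3.139, 0.0, 3.004]
force: [-3.9, -6.6, 7.9]
width: 0.0123
grip_force: 78.7
```

```bash
python3 - <<'E'
from rig import ctrl
s=ctrl.sense();print(s)
E
```

```text
{'clock': 15.4833, 'joint_pos': array([ 0.02745296,  0.64461115, -0.76946083,  1.53426455,  0.47600057,
        1.15880519,  0.59759519]), 'dq': array([ 0.00169829,  0.00075463,  0.00079624,  0.00199662, -0.00075282,
        0.00040814,  0.0012058 ]), 'joint_torque': array([ -2.72421442, -69.10891056, -12.90333331, -25.83910882,
        -0.48520513,  -2.18288541,  -0.09956338]), 'tcp_pos': array([0.60997683, 0.21654647, 0.17266903]), 'eef_rot': array([-3.13912875e+00,  3.36072313e-04,  3.00404080e+00]), 'force': array([-3.88602981, -6.56390202,  7.90053009]), 'wrist_torque': array([-1.24894142,  0.6987739 ,  0.11582993]), 'grip_force': 78.73237609863281, 'width': 0.012289800522764821}
```

{"method": "apply_moves", "body": {"motion": [{"linear": [0,0,-0.004],"angular": [0,0,0.06],"fingers": 1},{"linear": [0,0,-0.004],"angular": [0,0,0.12],"fingers": 1},{"linear": [0,0,-0.004],"angular": [0,0,0.18],"fingers": 1},{"linear": [0,0,-0.004],"angular": [0,0,0.24],"fingers": 1},{"linear": [0,0,-0.004],"angular": [0,0,0.3],"fingers": 1},{"linear": [0,0,-0.004],"angular": [0,0,0.36],"fingers": 1},{"linear": [0,0,-0.004],"angular": [0,0,0.38],"fingers": 1}]}}

```text
clock: 16.07
tcp_pos: [0.6098, 0.2164, 0.1728]
eef_rot: [-3.139, 0.001, 2.402]
force: [1.8, -3.5, -7.1]
width: 0.0123
grip_force: 79.9
```

```bash
cat > t.py <<'E'
from rig import ctrl
s=ctrl.sense();print(s['clock'],s['tcp_pos'].round(4),s['eef_rot'].round(3),s['force'].round(1),s['wrist_torque'].round(3),s['joint_pos'].round(2),s['width'])
E
python3 t.py
```

```text
16.0667 [0.6098 0.2164 0.1728] [-3.139e+00  1.000e-03  2.402e+00] [ 1.8 -3.5 -7.1] [-0.672 -0.444  0.217] [-0.05  0.61 -0.61  1.54  0.38  1.12  0.08] 0.012310076605935256
```

{"method": "apply_moves", "body": {"motion": [{"linear": [0,0,0],"angular": [0,0,0.06],"fingers": 1},{"linear": [0,0,0],"angular": [0,0,0.12],"fingers": 1},{"linear": [0,0,0],"angular": [0,0,0.19],"fingers": 1},{"linear": [0,0,0],"angular": [0,0,0.19],"fingers": 1}]}}

```text
clock: 16.4
tcp_pos: [0.6098, 0.2164, 0.1728]
eef_rot: [-3.139, 0.001, 2.104]
force: [1.1, -4.7, -8.9]
width: 0.012
grip_force: 80.0
```

```bash
python3 t.py
```

```text
16.4 [0.6098 0.2164 0.1728] [-3.139e+00  1.000e-03  2.104e+00] [ 1.1 -4.7 -8.9] [-0.854 -0.443 -0.124] [-0.1   0.6  -0.53  1.54  0.33  1.1  -0.17] 0.012000661214220753
```

{"method": "apply_moves", "body": {"motion": [{"linear": [0,0,0],"angular": [0,0,0.06],"fingers": 1},{"linear": [0,0,0],"angular": [0,0,0.12],"fingers": 1},{"linear": [0,0,0],"angular": [0,0,0.19],"fingers": 1},{"linear": [0,0,0],"angular": [0,0,0.19],"fingers": 1}]}}

```text
clock: 16.73
tcp_pos: [0.6097, 0.2163, 0.1728]
eef_rot: [-3.139, 0.002, 1.808]
force: [1.6, -4.7, -9.4]
width: 0.012
grip_force: 79.7
```

```bash
python3 t.py
```

```text
16.7333 [0.6097 0.2163 0.1728] [-3.139e+00  2.000e-03  1.808e+00] [ 1.6 -4.7 -9.4] [-1.045 -0.477 -0.013] [-0.14  0.58 -0.46  1.54  0.28  1.09 -0.43] 0.012034517941405648
```

{"method": "apply_moves", "body": {"motion": [{"linear": [0,0,0],"angular": [0,0,0.04],"fingers": 1},{"linear": [0,0,0],"angular": [0,0,0.08],"fingers": 1},{"linear": [0,0,0],"angular": [0,0,0.12],"fingers": 1}]}}

```text
clock: 16.98
tcp_pos: [0.6097, 0.2163, 0.1728]
eef_rot: [-3.14, 0.003, 1.624]
force: [1.5, -5.4, -9.8]
width: 0.0119
grip_force: 79.6
```

```bash
cat >> t.py <<'E'
from rig import optics
import numpy as np
print(s['joint_torque'].round(2)[6],s['dq'].round(2)[6])
L=[]
for i in range(4):
    optics.grab_frame("side"); q=ctrl.sense(); L.append((q['wrist_torque'][2].round(3),q['eef_rot'][2].round(3),q['joint_torque'][6].round(2)))
print(L)
E
python3 t.py
```

```text
16.9833 [0.6097 0.2163 0.1728] [-3.140e+00  3.000e-03  1.624e+00] [ 1.5 -5.4 -9.8] [-1.05  -0.489  0.557] [-0.17  0.58 -0.41  1.54  0.25  1.08 -0.59] 0.011908059270400416
0.83 -0.64
[(np.float64(0.266), np.float64(1.619), np.float64(0.54)), (np.float64(0.167), np.float64(1.624), np.float64(-1.19)), (np.float64(0.099), np.float64(1.626), np.float64(-0.54)), (np.float64(0.186), np.float64(1.626), np.float64(-0.26))]
```

{"method": "apply_moves", "body": {"motion": [{"linear": [0,0,0],"angular": [0,0,0.01],"fingers": 1},{"linear": [0,0,0],"angular": [0,0,0.02],"fingers": 1},{"linear": [0,0,0],"angular": [0,0,0.03],"fingers": 1},{"linear": [0,0,0],"angular": [0,0,0.04],"fingers": 1},{"linear": [0,0,0],"angular": [0,0,0.05],"fingers": 1},{"linear": [0,0,0],"angular": [0,0,0.06],"fingers": 1}]}}

```text
clock: 17.68
tcp_pos: [0.6097, 0.2163, 0.1728]
eef_rot: [-3.14, 0.003, 1.532]
force: [2.0, -4.8, -8.5]
width: 0.0123
grip_force: 79.6
```

```bash
python3 t.py
```

```text
17.6833 [0.6097 0.2163 0.1728] [-3.140e+00  3.000e-03  1.532e+00] [ 2.  -4.8 -8.5] [-1.126 -0.465  0.575] [-0.18  0.57 -0.38  1.54  0.24  1.07 -0.66] 0.012256386589451999
-0.25 -0.16
[(np.float64(0.463), np.float64(1.531), np.float64(-0.31)), (np.float64(0.418), np.float64(1.532), np.float64(-0.68)), (np.float64(0.338), np.float64(1.532), np.float64(-0.49)), (np.float64(0.399), np.float64(1.533), np.float64(-0.41))]
```

{"method": "apply_moves", "body": {"motion": [{"linear": [0,0,0],"angular": [0,0,0.006],"fingers": 1},{"linear": [0,0,0],"angular": [0,0,0.012],"fingers": 1},{"linear": [0,0,0],"angular": [0,0,0.018],"fingers": 1}]}}

```text
clock: 18.13
tcp_pos: [0.6097, 0.2163, 0.1728]
eef_rot: [-3.14, 0.003, 1.504]
force: [2.2, -4.7, -8.1]
width: 0.0124
grip_force: 79.6
```

```bash
python3 t.py
```

```text
18.1333 [0.6097 0.2163 0.1728] [-3.140e+00  3.000e-03  1.504e+00] [ 2.2 -4.7 -8.1] [-1.092 -0.391  0.609] [-0.19  0.57 -0.38  1.54  0.23  1.07 -0.69] 0.012355436400018564
-0.4 -0.1
[(np.float64(0.533), np.float64(1.503), np.float64(-0.43)), (np.float64(0.495), np.float64(1.504), np.float64(-0.64)), (np.float64(0.451), np.float64(1.504), np.float64(-0.52)), (np.float64(0.503), np.float64(1.504), np.float64(-0.48))]
```

{"method": "apply_moves", "body": {"motion": [{"linear": [0,0,0],"angular": [0,0,0.018],"fingers": 0.6},{"linear": [0,0,0],"angular": [0,0,0.018],"fingers": 0.3},{"linear": [0,0,0],"angular": [0,0,0.018],"fingers": 0.2},{"linear": [0,0,0],"angular": [0,0,0.018],"fingers": 0.2},{"linear": [0,0,-0.04],"angular": [0,0,0.018],"fingers": 0.2},{"linear": [0,0,-0.1],"angular": [0,0,0.018],"fingers": 0.2},{"linear": [0,0,-0.16],"angular": [0,0,0.018],"fingers": 0.2},{"linear": [0,0,-0.22],"angular": [0,0,0.018],"fingers": 0.2},{"linear": [0,0,-0.22],"angular": [0,0,0.018],"fingers": 0.2},{"linear": [0,0,-0.22],"angular": [0,0,0.018],"fingers": 0.2}]}}

```text
clock: 19.17
tcp_pos: [0.6108, 0.2191, 0.2863]
eef_rot: [3.138, -0.002, 1.473]
force: [-0.2, -1.0, 0.1]
width: 0.0679
grip_force: 0.0
```

```bash
python3 - <<'E'
from h import *
s=ctrl.sense();print(s['clock'],s['tcp_pos'],s['force'],s['width'])
im={c:optics.grab_frame(c) for c in("scene","side")}
for r in edge_theta(im,168,191): print(r[0],[float(x[0]) for x in r[1:]])
w=optics.grab_frame("wrist"); m=red("wrist",w).astype(np.uint8); n,l,st,ce=cv2.connectedComponentsWithStats(m)
k=optics.get_calibration("wrist");T=np.linalg.inv(k["camera_from_world"])
for i in range(1,n):
    if st[i,4]>400:
        b=cv2.boxPoints(cv2.minAreaRect(np.argwhere(l==i)[:,::-1].astype(np.float32))); P=[]
        for q in b: d=T[:3,:3]@np.linalg.solve(np.array(k["K"]),[*q,1]); P.append((T[:3,3]+d*(.225-T[2,3])/d[2])[:2])
        P=np.array(P).round(3); e=P[1]-P[0],P[2]-P[1]; e=max(e,key=np.linalg.norm); print(P.mean(0),np.linalg.norm(e),np.rad2deg(np.arctan2(e[1],e[0])))
E
```

```text
19.1667 [0.6108285  0.21908573 0.28633151] [-0.20881315 -0.95083508  0.14706312] 0.06785649212469852
168 [96.34, 142.47]
170 [100.79, 147.47]
172 [106.19, 160.16]
174 [112.4, 170.92]
176 [117.09, 177.76]
178 [111.77, 180.24]
180 [104.97, 177.81]
182 [95.63, 171.73]
184 [99.9, 164.39]
186 [105.69, 160.08]
188 [103.73, 161.84]
190 [97.29, 162.31]
[0.60925 0.21975] 0.06198386886924694 -72.14968169778315
[0.6995  0.20225] 0.04177319714841086 -47.91083782616773
```

```bash
sed -i 's/for a in(-.5,-.2,.1,.4)\]/for a in A0]/; s/def knob(im):/def knob(im,A0=(-.5,-.2,.1,.4)):/' h.py; python3 - <<'E'
from h import *
w=optics.grab_frame("wrist");print(knob(w,(-1.8,-1.6,-1.4,-1.2,-1.0)))
E
```

```text
[([235, 149, 45, 81, 1506], [258.0, 191.0]), ([360, 181, 46, 44, 1098], [383.0, 203.0]), ([158, 233, 13, 12, 99], [163.0, 237.0]), ([298, 321, 16, 12, 169], [305.0, 326.0])]
[(-0.763, [0.6092, 0.215, -1.3332]), (-0.761, [0.6098, 0.2157, -1.3011]), (-0.76, [0.6091, 0.2161, -1.3248]), (-0.758, [0.6093, 0.2156, -1.294]), (-0.757, [0.6094, 0.2164, -1.3175])]
```

```bash
python3 - <<'E'
from rig import ctrl
s=ctrl.sense();print(s['clock'],s['force'],abs(s['dq']).max());print(ctrl.sign_off())
E
```

```text
19.3667 [-0.25258931 -0.53217908 -0.15879609] 0.002945988405617599
the job is handed in; nothing more can be done
None
```

The job is handed in at about 19 s: the board is component side up at about 177° (3.09 rad), and the lock knob was tightened to 0.5–0.6 N m before it sprang back about 0.3 rad on release, as the brake spec implies; the shoe force after release was not measured, and sign-off returned no verdict.

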